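# Tip the clasp blanks into the catch tub

## Task

Seat the blue catch tub flat and square in the green pocket of the tipping station with its red grip tab on the side of the red mark, and put every dark wooden clasp blank lying on the bench into the aluminium tip tray while its yellow end gate is up. Then, with the tray level, swing the gate fully down, tip the tray by its black rear handle so that all the blanks slide out over the lowered gate into the tub, set the tray fully back down level and only then swing the gate fully up again. Leave the tub seated with all the blanks in it, and do not disturb the tape dispenser, brass pot, awl and mallet.

Things in the scene. Friction and masses are not known exactly. Their poses are not given: they have to be found in the camera images.
- station: Fixed steel base 210 x 385 x 10 mm with a green pocket for the tub (on its -y side) and a green stand for the tip tray. Origin on the bench right under the tray's pivot line, z up; x runs along the pivot line (roughly away from the robot), y from the pivot towards the tray's rear handle. Stand uprights at station x +-83 mm end 140 mm above the bench. Place and yaw vary.
- pocket (a point): Centre of the pocket floor, 10 mm above the bench, at station (0, -90, 10) mm; same axes as the station. The pocket is 175 mm (station x) by 165 mm (y) inside, with 10 mm thick green lips 14 mm high above its floor. A red stripe on the lip on the +x side is the mark.
- tray (a joint): Tilt of the tip tray about its pivot, rad: 0 level (on its stop), grows as the rear handle is lifted, 1.0 the upper stop. The pivot runs along station x, 135 mm above the bench, at the gate end. Friction hinge: stays at whatever tilt it is left; lifting takes about 5 to 12 N at the handle, pushing down up to 5 N. Wood starts to slide on it at about 0.45 to 0.65 rad.
- tray_in (a point): Centre of the tray's inner floor, axes as the station's when level and turning with the tray. The aluminium tray is 130 mm (x) by 180 mm (y) inside; inner floor 135 mm above the bench when level, walls 40 mm high and 8 mm thick on both sides and at the rear; its -y end is open but for the gate.
- tray_handle (a point): Middle of the tray's rear handle, a black bar 12 mm thick, 100 mm long along x, 34 mm clear of the rear wall, with a steel stay at each end; 228 mm from the pivot line in the tray's y, 32 mm above the tray's floor (167 mm above the bench when level). Turns with the tray. Can be pinched from above between the stays; the bar may turn in the fingers as the tray tips.
- tray_hinge (a point): Middle of the pivot line, 135 mm above the bench, at station (0, 0, 135) mm. Both the tray and the gate turn about this line; axes as the tray's.
- gate (a joint): Angle of the yellow end gate relative to the tray, rad: 0 shut (upright on a level tray), 1.57 fully down (stop), its inner face then flush with the tray's floor, sticking out 40 mm towards the tub. Friction hinge: stays where left; takes about 4 N at its handle.
- gate_handle (a point): Grip point on the gate's handle, a black rod 10 mm thick sticking out along -x (towards the robot) from the gate's upper corner, 73 to 140 mm from the tray's middle, free on all sides. Relative to the hinge point, in the tray's axes, gate shut, it is at (-115, -4, 35) mm. The gate is 146 mm wide, 40 high, 8 thick. Can be pinched from above; the rod may turn in the fingers.
- tub: Loose blue open tub, 170 mm (x) by 160 mm (y) by 50 mm high, walls 8 mm, floor 8 mm, 0.22 kg. Origin at the centre of its underside. The lowest 6 mm of its underside are set in by 4 mm all round. A red grip tab rises from the middle of its +x wall. The tub belongs in the pocket with its x axis along the station's +x.
- tub_in (a point): Centre of the tub's inner floor, 8 mm above its underside.
- tub_tab (a point): Grip point in the red tab: the tab is 8 mm thick in x, 50 mm wide in y, from the rim (50 mm) to 85 mm above the tub's underside; this point is 70 mm above the underside, 81 mm from the tub's centre in +x. Strong enough to carry the tub when pinched from above.
- blank1: Loose dark wooden clasp blank, 60 mm (x) by 28 mm (y) by 24 mm high with two brass studs on top, about 60 g. Origin at the centre of its underside. Two to four of the four blanks are present; absent ones read None from the start.
- blank2: Loose dark wooden clasp blank, 60 mm (x) by 28 mm (y) by 24 mm high with two brass studs on top, about 60 g. Origin at the centre of its underside. Two to four of the four blanks are present; absent ones read None from the start.
- blank3: Loose dark wooden clasp blank, 60 mm (x) by 28 mm (y) by 24 mm high with two brass studs on top, about 60 g. Origin at the centre of its underside. Two to four of the four blanks are present; absent ones read None from the start.
- blank4: Loose dark wooden clasp blank, 60 mm (x) by 28 mm (y) by 24 mm high with two brass studs on top, about 60 g. Origin at the centre of its underside. Two to four of the four blanks are present; absent ones read None from the start.
- dispenser: White tape dispenser with a yellow roll, 150 x 60 x 98 mm, origin under its middle; leave alone.
- pot: Brass-coloured pot, 80 mm across, 85 mm high, origin under its middle; leave alone.
- awl: Awl with a 100 mm wooden handle (24 mm wide) and a 60 mm steel spike along its x, origin under the handle's middle; leave alone.
- mallet: Hammer with a wooden handle lying on the bench, about 250 mm long; leave alone.
There are look-alikes about, which are no part of the job. Leave any pink look-alike of the blank2 alone. Leave any pink look-alike of the blank1 alone.

How it is judged:
By the outcome, as a careful person would: the job done as asked, in the order asked, and still so for the second after the job is handed in, with the robot touching nothing.
Of blank1, blank2, blank3, blank4 only 2 to 4 are there at a start; the rules pass over those that are not, and their reading is None.
At some moment in a run one of blank1, blank2, blank3, blank4 may be knocked a few centimetres aside while the robot is not near it.
Once in a run the grip may slacken for a moment while it holds something.
It also fails if it takes over 210 s, if anything falls off the work surface, if the arm or the gripper's body presses on something with over 40 N, if the wrist force passes 120 N, or if a joint passes its speed limit or range.

## Robot

A 7-joint arm with a two-finger parallel gripper is mounted at the origin on the work surface. World frame = base frame: x ahead of the robot, y to its left, z up, the work surface at z = 0. Lengths are in m, angles in rad, forces in N, time in s.
With the tool pointing down it reaches from about 0.425 to 1.025 m from the base axis. Payload 3.6 kg.
Tool frame: the origin (TCP) lies at the very end of the fingers, on their centre line; the grasp point (between the pads) lies 19 mm behind it; z points along the fingers, y is the line along which they close (so a half turn about z gives the same grasp; the last joint's range is limited). The gripper opens to 85 mm and grips with 20 to 120 N. Pads are 22 mm wide; open, the fingers measure 114 mm over their backs; the gripper's body (76 mm by 85 mm) begins 54 mm behind the grasp point. The pads swing forward as they close: fully open they stand 13 mm farther back than shut.
Start: joints at [1.244, 0.591, 0.048, 1.609, -0.033, 0.943, -0.034], TCP at [0.167, -0.705, 0.231] pointing down, gripper open.
Joint ranges: [-2.69, 2.69], [-0.47, 2.24], [-1.27, 1.36], [0.19, 2.51], [-1.53, 4.68], [0.08, 2.07], [-3.09, 3.09]. Speed limits (rad/s): [2.57, 2.57, 3.14, 3.14, 3.14, 3.14, 3.14].

## Interface

Orientations are given as a rotation vector (axis times angle).
In Python, from rig import manip gives the robot as it stands. The module is installed in compiled form; this text tells all that it offers.
- The arm moves only by the tool move_arm, never from a script. Its argument "deltas" is a list of rows, each a list of 5 numbers: the shift along the tool's x, y, z scaled (see below), then the turn about the tool's z scaled (see below), then the opening, from 0 (shut) to 1 (fully open). A call has 1 to 12 rows; each row is the pose to reach, as a shift and turn from the pose commanded when the call began, along the tool's axes at that moment, turning the shorter way round; what a row does not reach only later rows make up. The controller multiplies each number of a shift by 8 cm and each number of a turn by 2 pi rad. A row lasts 1/8 s, in which the tool goes at most 62.5 mm and 10.7 degrees, less where a joint would pass 70% of its speed; a pose out of reach is approached as far as the arm can. A call with a number of a shift or a turn outside -1 to 1 is refused whole. A call with a gripper value outside its range is refused whole. The fingers move at their own pace and stop on an object; "force" is the grip in N (left out, the last holds). Time passes only in rows, so rows that repeat a pose let the fingers close. It gives the time, the measured TCP pose, the force, the opening and the grip force at its end, in the units of the state.
- manip.state(): the state, without advancing time (a new reading comes with each control period).
- manip.grab_frame(name): name is "scene" or "top" or "wrist"; returns the picture (400x640x3 uint8, red, green, blue); there is no depth.
- manip.get_calibration(name): a dict with "camera_matrix" (3x3 intrinsics, pixels), "k1" (the pictures are not rectified: a ray, as slopes to the right and down, at radius r is drawn at 1 + k1 r^2 times it, then the intrinsics apply), "origin" and "orientation" of the camera in the world; the wrist camera has in their place "mount" (4x4, takes a point from camera to tool coordinates, whose origin is the TCP and whose axes are the flange's). Camera axes: x right, y down, z forward; pixel columns grow to the right and rows downward; lengths in m; the calibration is good to about 2 mm. A picture is of the moment at which its call begins: read the wrist's pose just before it. get_calibration takes no time and is no camera call.
- manip.sign_off(): hands the job in; it is judged then, once.
Trained networks look in the newest picture that a camera, given by its name, has taken for a name from the list of things; names that differ only in an ending like _2 or _b are one class to them, and where a whole thing is asked for, a point or a joint stands for the part that bears it (a point fixed in the world has none). Each returns a list of dicts, best first, with "p" (0 to 1); they miss things now and then, are a little off and sometimes report something else, mostly with a low value. They report only what shows in the picture. A call takes as long as a camera call. They do not tell look-alikes from the thing itself.
- manip.boxes_of(camera, thing): "extent" ([left, top, width, height] as shares, 0 to 1, of the picture: columns of its width, rows of its height, round what is visible of it).
The state is a dict: "time": time; "joint_pos": joint angles; "qvel": joint speeds; "tau": joint torques, N m; "tool_pos": TCP position; "tcp_rot": TCP orientation; "force": force on the tool from outside, world axes, zero at the start; "ft_torque": the same for the moment, N m; "finger_gap": opening from 0.0 (shut) to 1.0 (fully open); "gripper_force": force on a finger pad.
Only numpy, scipy, OpenCV 4.12 (cv2) and the standard library are available. Lean on these libraries where they do the work, as an engineer would, in place of code of your own. Each camera call takes 0.05 s, during which the arm holds its last target. There are 200 camera calls.

## Working session

There is one attempt and no reset: what is moved stays moved. The work goes in short steps, Python scripts to look and compute and a tool call to move; the robot and the scene stay as the last step left them, time stands still between calls to the robot, and variables do not carry over. Pictures are saved under pics/ and viewed, at most 14 in all, crops included, and the job is handed in when it is done.

Besides the shell and the picture viewer there is one more tool, called after "Emit:" as name(argument=value, ...) on one line, values as JSON. move_arm: Moves the arm, as the interface text tells. Its arguments: {"type":"object","properties":{"deltas":{"type":"array"},"force":{"type":"number"}},"required":["deltas"]}

```bash
mkdir -p pics
python3 - <<'E'
from rig import manip
import cv2,numpy as np
for c in ["scene","top"]:
    im=manip.grab_frame(c); cv2.imwrite(f"pics/{c}0.png",im[:,:,::-1])
    k=manip.get_calibration(c); print(c,{a:np.round(np.array(b),4).tolist() for a,b in k.items()})
    for t in ["station","tray","tub","tub_tab","blank1","gate","dispenser","pot","awl","mallet"]:
        print(t,[(round(d["p"],2),np.round(np.array(d["extent"])*[640,400,640,400]).tolist()) for d in manip.boxes_of(c,t)])
print(manip.get_calibration("wrist")); print(manip.state())
E
```

```text
scene {'camera_matrix': [[372.6151, 0.0, 317.4308], [0.0, 372.6151, 196.1082], [0.0, 0.0, 1.0]], 'k1': 0.0073, 'origin': [1.2768, 0.9281, 0.8169], 'orientation': [-0.751, -2.3661, 1.3279]}
station [(0.98, [268.0, 169.0, 104.0, 89.0])]
tray [(0.75, [299.0, 171.0, 73.0, 50.0]), (0.37, [250.0, 206.0, 24.0, 29.0])]
tub [(0.65, [270.0, 159.0, 35.0, 21.0])]
tub_tab [(0.94, [269.0, 160.0, 35.0, 25.0])]
blank1 [(0.67, [418.0, 268.0, 19.0, 12.0]), (0.65, [437.0, 283.0, 25.0, 14.0]), (0.58, [362.0, 254.0, 21.0, 19.0]), (0.54, [392.0, 248.0, 22.0, 16.0]), (0.46, [391.0, 281.0, 23.0, 11.0])]
gate []
dispenser [(0.64, [275.0, 240.0, 46.0, 34.0]), (0.24, [394.0, 276.0, 17.0, 16.0])]
pot [(0.68, [251.0, 208.0, 24.0, 26.0])]
awl [(0.62, [338.0, 277.0, 35.0, 34.0])]
mallet [(0.74, [207.0, 186.0, 60.0, 27.0])]
top {'camera_matrix': [[437.6695, 0.0, 323.5817], [0.0, 437.6695, 201.8477], [0.0, 0.0, 1.0]], 'k1': -0.1217, 'origin': [0.5009, 0.0398, 1.4958], 'orientation': [-2.1637, 2.1845, -0.0733]}
station [(0.69, [277.0, 187.0, 126.0, 78.0]), (0.21, [429.0, 214.0, 64.0, 65.0])]
tray [(0.85, [276.0, 191.
[... 1298 characters left out ...]
]])}
{'time': 1.1, 'joint_pos': array([ 1.24448078,  0.59118663,  0.0484321 ,  1.60851111, -0.03329691,
        0.94268508, -0.03368358]), 'qvel': array([ 0.00138714,  0.00031487, -0.00203992,  0.00043737, -0.00166961,
       -0.00013873,  0.00022717]), 'tau': array([ 7.62344871e-05, -5.48658407e+01,  1.54575661e+00, -1.98539239e+01,
        9.25425149e-03,  1.59178977e-03, -1.68717030e-06]), 'tool_pos': array([ 0.16725356, -0.70544697,  0.23130877]), 'tcp_rot': array([ 3.12030305e+00,  3.64915598e-01, -6.70306772e-05]), 'force': array([ 0.68414016, -0.43851462,  0.66442294]), 'ft_torque': array([ 0.02490222, -0.03351951, -0.0373399 ]), 'gripper_force': 0.0, 'finger_gap': 1.0030177585941282}
```

Run:
```python
import cv2
a=cv2.imread("pics/top0.png")[120:290,170:510]; a=cv2.resize(a,None,fx=2.35,fy=2.35,interpolation=cv2.INTER_CUBIC); cv2.imwrite("pics/t1.png",a)
b=cv2.imread("pics/scene0.png")[150:320,200:475]; b=cv2.resize(b,None,fx=2.9,fy=2.9,interpolation=cv2.INTER_CUBIC); cv2.imwrite("pics/s1.png",b)
```

```text
(no output)
```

View pics/t1.png

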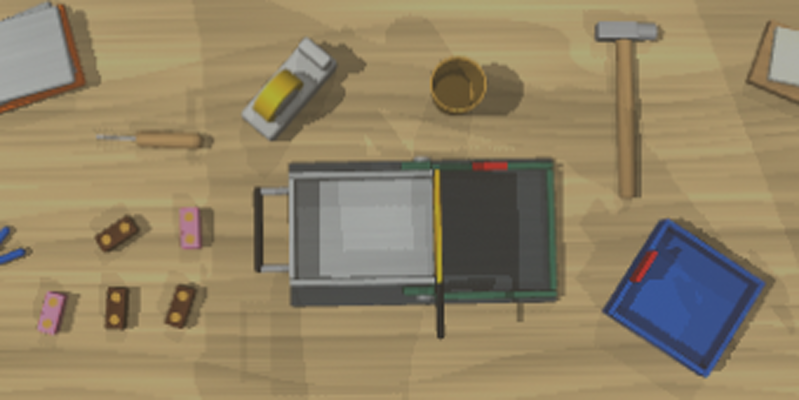

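View pics/s1.png

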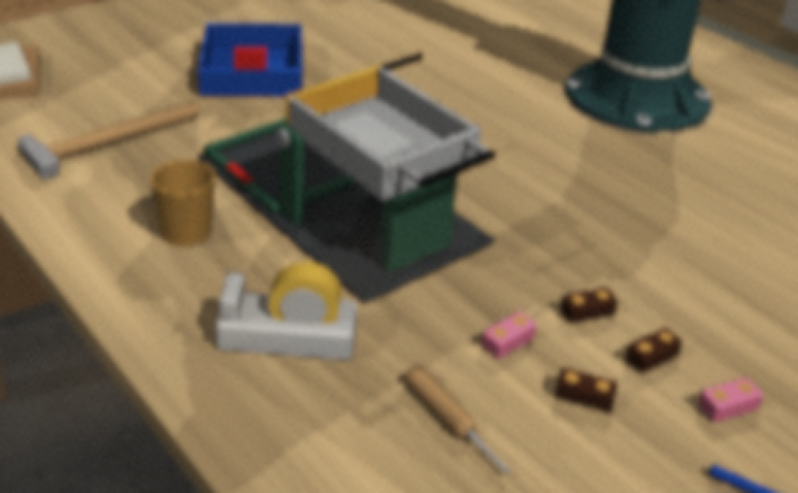

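```bash
cat > h.py <<'E'
from rig import manip
import cv2,numpy as np
from scipy.spatial.transform import Rotation as R
def cam(c,st=None):
    k=manip.get_calibration(c); K=np.array(k["camera_matrix"])
    if c=="wrist":
        M=np.array(k["mount"]); Rt=R.from_rotvec(st["tcp_rot"]).as_matrix()
        return K,k["k1"],Rt@M[:3,3]+st["tool_pos"],Rt@M[:3,:3]
    return K,k["k1"],np.array(k["origin"]),R.from_rotvec(k["orientation"]).as_matrix()
def rays(C,px):
    K,k1,o,Rm=C
    p=cv2.undistortPoints(np.array(px,float).reshape(-1,1,2),K,np.array([k1,0,0,0,0.])).reshape(-1,2)
    return (Rm@np.c_[p,np.ones(len(p))].T).T
def onz(C,px,z):
    d=rays(C,px); return C[2]+d*((z-C[2][2])/d[:,2])[:,None]
def tri(C1,p1,C2,p2):
    out=[]
    for a,b in zip(rays(C1,p1),rays(C2,p2)):
        s,r,*_=np.linalg.lstsq(np.c_[a,-b],C2[2]-C1[2],rcond=None)
        out.append((C1[2]+a*s[0]+C2[2]+b*s[1])/2)
    return np.array(out)
def proj(C,P):
    K,k1,o,Rm=C
    return cv2.projectPoints(np.array(P,float).reshape(-1,3),cv2.Rodrigues(Rm.T)[0],-Rm.T@o,K,np.array([k1,0,0,0,0.]))[0].reshape(-1,2)
def yaw(st):
    x=R.from_rotvec(st["tcp_rot"]).as_matrix()[:,0]; return np.arctan2(x[1],x[0])
def snap(c,name=None):
    st=manip.state(); im=manip.grab_frame(c)[:,:,::-1].copy()
    if name: cv2.imwrite(f"pics/{name}.png",im)
    return im,cam(c,st),st
def go(st,pos,psi=None):
    """scaled total move (dx,dy,dz,turn) to TCP pos / yaw psi"""
    Rt=R.from_rotvec(st["tcp_rot"]).as_matrix(); d=Rt.T@(np.array(pos)-st["tool_pos"])/0.08
    t=0 if psi is None else -((psi-yaw(st)+np.pi)%(2*np.pi)-np.pi)/(2*np.pi)
    return np.round(np.r_[d,t],3).tolist()
def blobs(im,lo,hi,amin):
    m=cv2.inRange(cv2.cvtColor(im,cv2.COLOR_BGR2HSV),np.array(lo),np.array(hi))
    m=cv2.morphologyEx(m,cv2.MORPH_CLOSE,np.ones((3,3)))
    cs=cv2.findContours(m,cv2.RETR_EXTERNAL,cv2.CHAIN_APPROX_NONE)[0]
    return [c for c in sorted(cs,key=cv2.contourArea,reverse=True) if cv2.contourArea(c)>=amin]
E
python3 - <<'E'
from h import *
t=cv2.imread("pics/top0.png"); s=cv2.imread("pics/scene0.png"); T=cam("top");S=cam("scene")
c=blobs(t,(100,120,50),(125,255,255),500)[0]; r=cv2.minAreaRect(c); print("tub",r[0],np.round(onz(T,cv2.boxPoints(r),.05),3).tolist())
for nm,im,C in (("t",t,T),("s",s,S)):
    for c in blobs(im,(0,150,110),(5,255,255),8)+blobs(im,(175,150,110),(180,255,255),8): print(nm,"red",np.round(cv2.minAreaRect(c)[0]),cv2.contourArea(c))
b=[(170+118/2.35,120+233/2.35),(170+117/2.35,120+307/2.35),(170+181/2.35,120+306/2.35)]
q=[(200+586/2.9,150+388/2.9),(200+653/2.9,150+347/2.9),(200+588/2.9,150+303/2.9)]
print("blanks tri",np.round(tri(T,b,S,q),3).tolist())
tab=[(170+646/2.35,120+266/2.35),(170+490/2.35,120+166/2.35)]; ts=[(200+250/2.9,150+57/2.9),(200+237/2.9,150+170/2.9)]
print("tab,mark",np.round(tri(T,tab,S,ts),3).tolist())
print("handle",np.round(onz(T,[(170+258/2.35,120+188/2.35),(170+258/2.35,120+271/2.35)],.167),3).tolist())
print("gate rod end, gate",np.round(onz(T,[(170+440/2.35,120+337/2.35),(170+437/2.35,120+170/2.35)],.172),3).tolist())
st=manip.state(); print(yaw(st))
E
```

```text
tub (461.7569274902344, 246.46273803710938) [[0.444, -0.284, 0.05], [0.576, -0.374, 0.05], [0.485, -0.516, 0.05], [0.353, -0.425, 0.05]]
t red [378. 190.] 26.5
t red [444. 233.] 18.0
s red [286. 170.] 18.0
s red [286. 170.] 40.0
blanks tri [[0.563, 0.415, 0.012], [0.457, 0.414, 0.014], [0.458, 0.321, 0.012]]
tab,mark [[0.507, -0.338, 0.066], [0.656, -0.128, 0.026]]
handle [[0.615, 0.19, 0.167], [0.507, 0.191, 0.167]]
gate rod end, gate [[0.421, -0.043, 0.172], [0.636, -0.042, 0.172]]
0.23283986188997
```

Emit:
move_arm(deltas=[[0.5,-0.33,0,0,0.6],[1,-0.67,0,0,0.6],[1,-0.67,0,0,0.6]], force=60)

```text
time: 1.48
tool_pos: [0.2382, -0.631, 0.2313]
tcp_rot: [-3.116, -0.377, -0.005]
force: [0.4, 0.0, 0.1]
finger_gap: 0.604
gripper_force: 0.0
```

Emit:
move_arm(deltas=[[0.5,-0.33,0,0,0.6],[1,-0.67,0,0,0.6],[1,-0.67,0,0,0.6]])

```text
time: 1.85
tool_pos: [0.3025, -0.5609, 0.2314]
tcp_rot: [-3.117, -0.376, -0.004]
force: [0.2, -0.3, 0.0]
finger_gap: 0.6
gripper_force: 0.0
```

Emit:
move_arm(deltas=[[0.5,-0.33,0,0,0.6],[1,-0.67,0,0,0.6],[1,-0.67,0,0,0.6]])

```text
time: 2.22
tool_pos: [0.3672, -0.4909, 0.2314]
tcp_rot: [-3.118, -0.375, -0.003]
force: [-0.4, -0.3, 0.7]
finger_gap: 0.6
gripper_force: 0.0
```

Emit:
move_arm(deltas=[[0.5,-0.33,0,0,0.6],[1,-0.67,0,0,0.6],[1,-0.67,0,0,0.6]])

```text
time: 2.6
tool_pos: [0.4322, -0.4208, 0.2314]
tcp_rot: [-3.119, -0.374, -0.003]
force: [-0.5, 0.6, 1.1]
finger_gap: 0.599
gripper_force: 0.0
```

Emit:
move_arm(deltas=[[0,0,0,-0.03,0.6],[0,0,0,-0.06,0.6],[0,0,0,-0.09,0.6],[0,0,0,-0.12,0.6],[0,0,0,-0.15,0.6],[0,0,0,-0.18,0.6],[0,0,0,-0.21,0.6],[0,0,0,-0.24,0.6],[0,0,0,-0.27,0.6],[0,0,0,-0.3,0.6],[0,0,0,-0.33,0.6],[0,0,0,-0.36,0.6]])

```text
time: 4.1
tool_pos: [0.4269, -0.4261, 0.2311]
tcp_rot: [-1.013, -2.973, 0.003]
force: [-0.1, 0.0, -0.8]
finger_gap: 0.604
gripper_force: 0.0
```

Run:
```python
from h import *
im,W,st=snap("wrist","w1"); print(st["time"],st["tool_pos"],yaw(st),st["finger_gap"])
print(go(st,[.51,-.335,.231],2.557))
```

```text
4.1 [ 0.42694206 -0.42614554  0.23107036] 2.484627797713898 0.6036279394534217
[-0.126, 1.536, -0.002, -0.012]
```

View pics/w1.png

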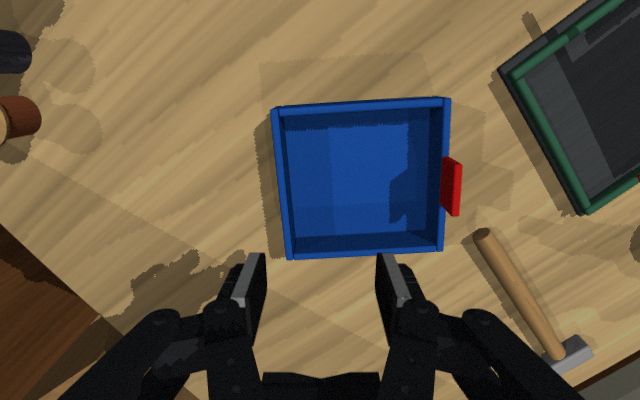

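Emit:
move_arm(deltas=[[-0.06,0.6,0,-0.012,0.6],[-0.06,0.8,0,-0.012,0.6]])

```text
time: 4.4
tool_pos: [0.4733, -0.375, 0.2315]
tcp_rot: [0.906, 3.007, 0.001]
force: [-0.8, -1.1, -0.2]
finger_gap: 0.597
gripper_force: 0.0
```

Emit:
move_arm(deltas=[[-0.06,0.5,0,0,0.6],[-0.06,0.74,0,0,0.6],[-0.06,0.74,0,0,0.6]])

```text
time: 4.78
tool_pos: [0.5089, -0.328, 0.2314]
tcp_rot: [-0.902, -3.009, 0.001]
force: [0.3, 0.2, -0.4]
finger_gap: 0.602
gripper_force: 0.0
```

Run:
```python
from h import *
im,W,st=snap("wrist","w2"); print(st["time"],st["tool_pos"],yaw(st),np.round(st["tcp_rot"],4))
cv2.imwrite("pics/w2b.png",cv2.resize(im[0:300,200:600],None,fx=2,fy=2,interpolation=cv2.INTER_CUBIC))
```

```text
4.775 [ 0.50892904 -0.32803499  0.23135167] 2.559422996627132 [-9.0150e-01 -3.0091e+00  6.0000e-04]
```

View pics/w2b.png

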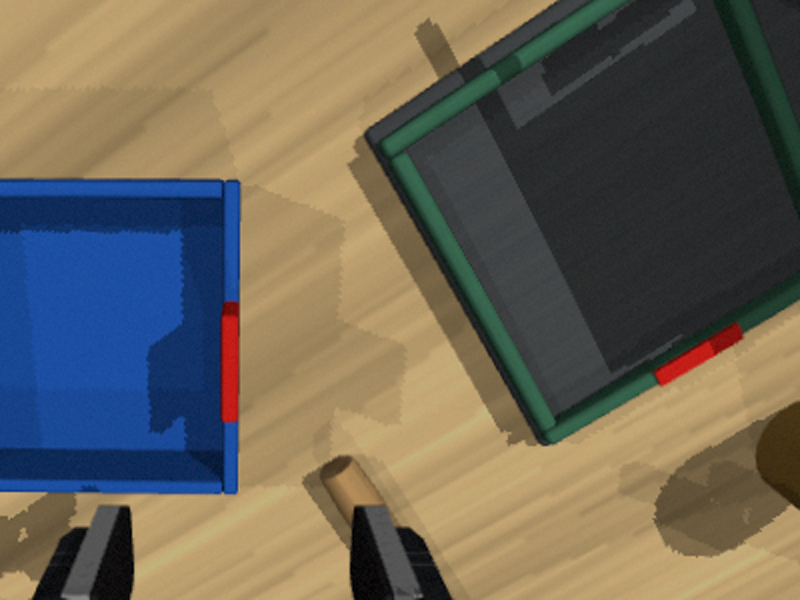

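```bash
cat >> h.py <<'E'
from scipy.optimize import minimize
def box(x0,x1,y0,y1,z0,z1): return np.array([(x,y,z) for x in(x0,x1) for y in(y0,y1) for z in(z0,z1)],float)
TUB=[[box(-.085,.085,-.08,.08,.006,.05)],[box(.077,.085,-.025,.025,.05,.085)]]; TUB=[np.vstack(a) for a in TUB]
LIP=[box(-.0975,.0975,-.1825,-.1725,.01,.024),box(.0875,.0975,-.1825,-.0275,.01,.024),box(-.0975,-.0875,-.1825,-.0275,.01,.024)]
def place(P,p):
    c,s=np.cos(p[2]),np.sin(p[2]); P=np.array(P,float); z=p[3] if len(p)>3 else 0
    return np.c_[p[0]+c*P[...,0]-s*P[...,1],p[1]+s*P[...,0]+c*P[...,1],P[...,2]+z]
def fit(views,parts,p0,roi=None):
    """views: [(mask,cam)]; maximise IoU of projected hulls, 4x"""
    ms=[(cv2.resize(m,None,fx=4,fy=4,interpolation=cv2.INTER_LINEAR)>127,C) for m,C in views]
    def cost(p):
        e=0
        for m,C in ms:
            r=np.zeros(m.shape,np.uint8)
            for P in parts:
                u=proj(C,place(P,p)); h=cv2.convexHull(((u+.5)*4-.5).astype(np.float32))
                cv2.fillConvexPoly(r,np.round(h*16).astype(np.int32),1,shift=4)
            mm=m
            if roi is not None: mm=m&(cv2.dilate(r,np.ones((33,33)))>0)
            r=r>0; e+=1-(r&mm).sum()/(r|mm).sum()
        return e/len(ms)
    p0=np.array(p0,float); sx=np.vstack([p0]+[p0+d for d in np.diag([.006,.006,.04,.006][:len(p0)])])
    o=minimize(cost,p0,method="Nelder-Mead",options=dict(initial_simplex=sx,xatol=1e-4,fatol=1e-5,maxiter=200)); return o.x,o.fun
def mask(im,*rs):
    h=cv2.cvtColor(im,cv2.COLOR_BGR2HSV); return sum(cv2.inRange(h,np.array(a),np.array(b)) for a,b in rs)
BLUE=((100,120,30),(125,255,255)); RED=[((0,150,60),(6,255,255)),((172,150,60),(180,255,255))]; GREEN=((65,60,25),(95,255,255))
E
python3 - <<'E'
from h import *
a=cv2.imread("pics/w1.png"); b=cv2.imread("pics/w2.png"); st=manip.state()
Wb=cam("wrist",st); s1=dict(tool_pos=np.array([0.42694206,-0.42614554,0.23107036]),tcp_rot=np.array([-1.013,-2.973,.003])); Wa=cam("wrist",s1)
m=lambda i,x:cv2.bitwise_and(mask(i,BLUE,*RED),np.where(np.arange(640)<x,255,0).astype(np.uint8)[None].repeat(400,0))
print("tub",fit([(m(a,480),Wa),(m(b,330),Wb)],TUB,[.465,-.4,.985,0]))
print("tub2",fit([(m(b,330),Wb)],TUB,[.465,-.4,.985]))
g=mask(b,GREEN,*RED)
print("pocket",fit([(g,Wb)],LIP,[.56,-.045,0],1),fit([(mask(a,GREEN,*RED),Wa)],LIP,[.56,-.045,0],1))
E
```

```text
tub (array([ 0.46425577, -0.40218292,  0.97833831, -0.00215831]), np.float64(0.019550161249722864))
tub2 (array([ 0.46363399, -0.40244379,  0.97880925]), np.float64(0.017276179636963263))
pocket (array([ 0.56309956, -0.0376356 ,  0.00725557]), np.float64(0.14331858264155817)) (array([ 0.56353907, -0.0348317 ,  0.00890534]), np.float64(0.16238475274224695))
```

Run:
```python
from h import *
b=cv2.imread("pics/w2.png"); st=manip.state(); W=cam("wrist",st)
o=cv2.resize(b,None,fx=4,fy=4,interpolation=cv2.INTER_CUBIC)
for P in LIP:
    u=(proj(W,place(P,[.5631,-.0376,.0073]))+.5)*4-.5
    top=u[[1,3,7,5]]; cv2.polylines(o,[np.round(top*16).astype(np.int32)],True,(0,255,255),1,shift=4)
cv2.imwrite("pics/o2.png",o[200:800,1480:2280])
p=place(np.array([[.081,0,.07]]),[.4639,-.4023,.9785])[0]; print(p); print(go(st,[p[0],p[1],.055],.9785+np.pi/2))
```

```text
[ 0.50911968 -0.33509747  0.07      ]
[-0.052, -0.047, 2.202, 0.001]
```

View pics/o2.png

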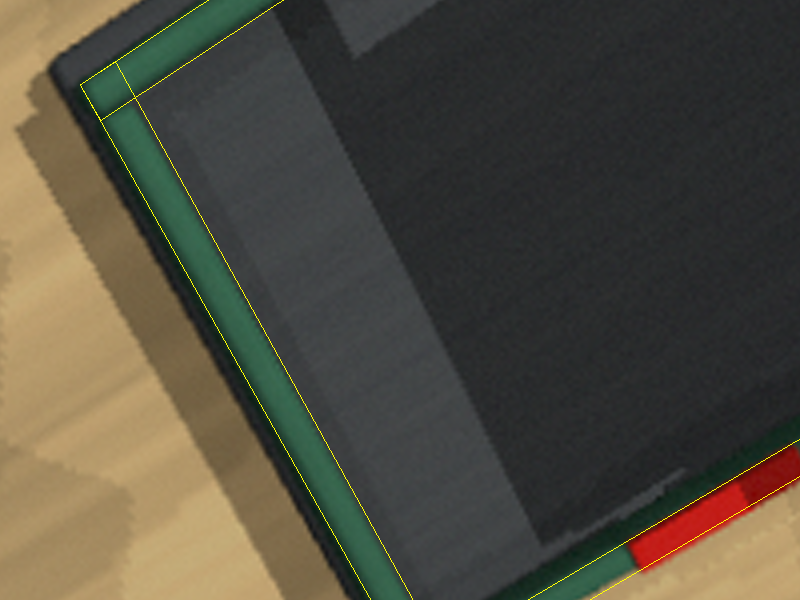

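Emit:
move_arm(deltas=[[-0.05,-0.05,0.5,0,0.6],[-0.05,-0.05,1,0,0.6],[-0.05,-0.05,1,0,0.6]], force=80)

```text
time: 5.2
tool_pos: [0.5057, -0.3355, 0.1483]
tcp_rot: [-0.906, -3.0, 0.0]
force: [0.6, 0.8, 0.5]
finger_gap: 0.598
gripper_force: 0.0
```

Emit:
move_arm(deltas=[[0,0,0.5,0,0.6],[0,0,1,0,0.6],[0,0,1.2,0,0.6]])

```text
out of range: a shift must lie within [-1, 1]
```

Run:
```python
from h import *
st=manip.state(); print(st["tool_pos"],go(st,[.5091,-.3351,.055],.9785+np.pi/2))
```

```text
[ 0.50571814 -0.33549108  0.1482788 ] [-0.041, 0.03, 1.166, 0.001]
```

Emit:
move_arm(deltas=[[-0.04,0.03,0.4,0,0.6],[-0.04,0.03,0.8,0,0.6],[-0.04,0.03,0.8,0,0.6]])

```text
time: 5.58
tool_pos: [0.5124, -0.3348, 0.0868]
tcp_rot: [-0.905, -3.005, 0.001]
force: [-1.4, 0.6, 0.5]
finger_gap: 0.602
gripper_force: 0.0
```

Run:
```python
from h import *
st=manip.state(); print(st["tool_pos"],go(st,[.5091,-.3351,.055],.9785+np.pi/2))
```

```text
[ 0.51235515 -0.3347692   0.08677739] [0.031, -0.025, 0.397, 0.001]
```

Emit:
move_arm(deltas=[[0.0,0.0,0.2,0,0.6],[0.0,0.0,0.4,0,0.6],[0,0,0.4,0,0.6],[0,0,0.4,0,0.6]])

```text
time: 6.08
tool_pos: [0.5141, -0.3339, 0.0555]
tcp_rot: [0.903, 3.009, -0.0]
force: [0.5, 0.3, 0.3]
finger_gap: 0.599
gripper_force: 0.0
```

Run:
```python
from h import *
st=manip.state(); print(st["tool_pos"],go(st,[.5091,-.3351,.055],.9785+np.pi/2))
```

```text
[ 0.51410311 -0.33385411  0.05547016] [0.044, -0.047, 0.006, 0.001]
```

Emit:
move_arm(deltas=[[0.04,-0.05,0,0,0.6],[0.04,-0.05,0,0,0.6],[0.04,-0.05,0,0,0],[0.04,-0.05,0,0,0],[0.04,-0.05,0,0,0],[0.04,-0.05,0,0,0],[0.04,-0.05,0,0,0]])

```text
time: 6.95
tool_pos: [0.5092, -0.3354, 0.0556]
tcp_rot: [0.903, 3.009, 0.0]
force: [-1.3, 1.0, 3.2]
finger_gap: 0.077
gripper_force: 78.6
```

Emit:
move_arm(deltas=[[0,0,0,0,0],[0,0,-0.1,0,0],[0,0,-0.1,0,0],[0,0,-0.1,0,0]])

```text
time: 7.45
tool_pos: [0.5087, -0.3354, 0.063]
tcp_rot: [-0.903, -3.008, -0.0]
force: [-0.3, -0.7, -3.1]
finger_gap: 0.086
gripper_force: 78.1
```

Run:
```python
from h import *
st=manip.state(); psi=yaw(st)
tab=place(np.array([[.081,0,0]]),[.5638,-.1276,.0073])[0]; print(tab)
print(st["tool_pos"],psi,go(st,[tab[0],tab[1],.15],.0073+np.pi/2))
```

```text
[ 0.64479784 -0.12700871  0.        ]
[ 0.50867257 -0.33540516  0.06300948] 2.5581432407909768 [0.016, 3.111, -1.087, 0.156]
```

Emit:
move_arm(deltas=[[0,0,-0.3,0,0],[0,0,-0.6,0,0],[0,0,-0.9,0,0],[0,0,-1,0.02,0],[0,0,-1,0.045,0],[0,0,-1,0.07,0],[0,0,-1,0.095,0],[0,0,-1,0.12,0],[0,0,-1,0.145,0],[0,0,-1,0.156,0],[0,0,-1,0.156,0]])

```text
time: 8.82
tool_pos: [0.5089, -0.3352, 0.143]
tcp_rot: [-2.212, -2.231, 0.001]
force: [-0.3, -0.1, -2.4]
finger_gap: 0.079
gripper_force: 81.4
```

Emit:
move_arm(deltas=[[0.25,0.16,-0.1,0,0],[0.5,0.33,-0.2,0,0],[0.75,0.49,-0.2,0,0],[1,0.65,-0.2,0,0],[1,0.65,-0.2,0,0]])

```text
time: 9.45
tool_pos: [0.5635, -0.2501, 0.1602]
tcp_rot: [2.205, 2.237, 0.006]
force: [-0.4, 0.8, -3.1]
finger_gap: 0.075
gripper_force: 81.5
```

Run:
```python
from h import *
st=manip.state()
print(st["tool_pos"],yaw(st),st["finger_gap"],st["gripper_force"],go(st,[.6448,-.127,.12],.0073+np.pi/2))
im,W,st=snap("wrist","w3")
```

```text
[ 0.56352011 -0.25011916  0.16024561] 1.5854555793155163 0.0752864554178701 81.47856116294861 [1.523, 1.037, 0.509, 0.001]
```

View pics/w3.png

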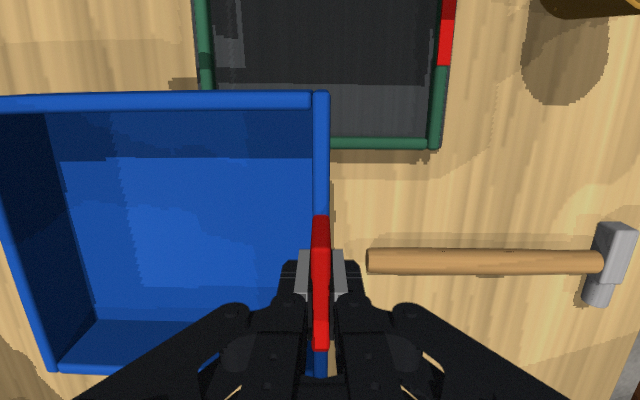

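Emit:
move_arm(deltas=[[0.2,0.17,0,0,0],[0.4,0.35,0,0,0],[0.6,0.52,0,0,0],[0.6,0.52,0,0,0]])

```text
time: 10.0
tool_pos: [0.604, -0.2033, 0.1595]
tcp_rot: [2.208, 2.235, 0.004]
force: [0.5, 0.4, -2.1]
finger_gap: 0.079
gripper_force: 81.5
```

Emit:
move_arm(deltas=[[0.2,0.17,0,0,0],[0.4,0.35,0,0,0],[0.6,0.52,0,0,0],[0.6,0.52,0.2,0,0],[0.6,0.52,0.4,0,0],[0.6,0.52,0.6,0,0],[0.6,0.52,0.6,0,0],[0.6,0.52,0.6,0,0]])

```text
time: 11.0
tool_pos: [0.6428, -0.159, 0.1112]
tcp_rot: [-2.214, -2.229, 0.0]
force: [-0.5, -0.3, -3.4]
finger_gap: 0.078
gripper_force: 81.5
```

Run:
```python
from h import *
st=manip.state()
print(st["tool_pos"],yaw(st),st["finger_gap"],st["gripper_force"],st["force"],go(st,[.6448,-.127,.085],.0073+np.pi/2))
im,W,st=snap("scene","s2"); cv2.imwrite("pics/s2b.png",cv2.resize(im[140:280,230:400],None,fx=4,fy=4,interpolation=cv2.INTER_CUBIC))
```

```text
[ 0.64284349 -0.15895886  0.11117777] 1.5773236426584143 0.07775327891597586 81.54652833938599 [-0.54862787 -0.30155243 -3.39551216] [0.399, 0.027, 0.327, -0.0]
```

View pics/s2b.png

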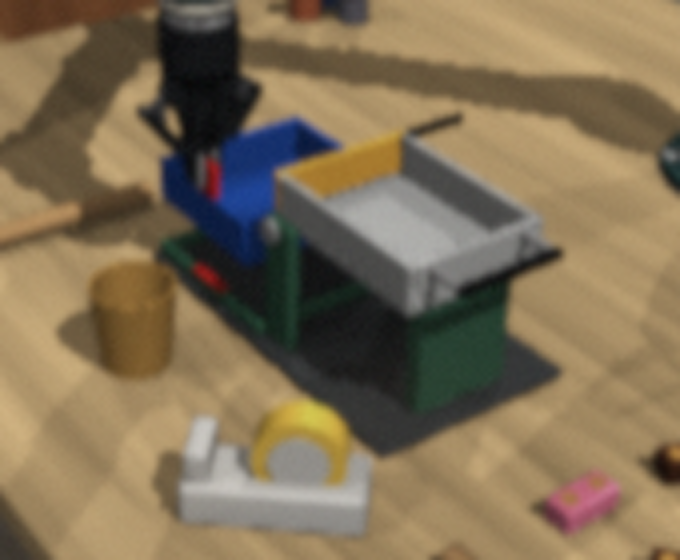

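Emit:
move_arm(deltas=[[0.2,0.03,0,0,0],[0.4,0.03,0,0,0],[0.4,0.03,0,0,0],[0.4,0.03,0,0,0],[0.4,0.03,0,0,0]])

```text
time: 11.68
tool_pos: [0.645, -0.1274, 0.1113]
tcp_rot: [2.214, 2.228, -0.001]
force: [-0.0, 0.4, -2.6]
finger_gap: 0.078
gripper_force: 81.4
```

Run:
```python
from h import *
st=manip.state()
print(st["tool_pos"],yaw(st),st["force"],go(st,[.6448,-.127,.0656],.0073+np.pi/2))
```

```text
[ 0.64496945 -0.12735595  0.11128711] 1.577110944304899 [-0.02340385  0.35471935 -2.64427397] [0.005, -0.002, 0.571, -0.0]
```

Emit:
move_arm(deltas=[[0,0,0.15,0,0],[0,0,0.3,0,0],[0,0,0.38,0,0],[0,0,0.44,0,0],[0,0,0.5,0,0],[0,0,0.5,0,0]])

```text
time: 12.42
tool_pos: [0.6449, -0.1264, 0.0709]
tcp_rot: [-2.213, -2.229, 0.001]
force: [0.1, 0.1, -2.7]
finger_gap: 0.077
gripper_force: 81.4
```

Emit:
move_arm(deltas=[[0,0,0.03,0,0],[0,0,0.06,0,0],[0,0,0.08,0,0],[0,0,0.08,0,0]])

```text
time: 12.92
tool_pos: [0.6452, -0.1265, 0.0656]
tcp_rot: [2.213, 2.229, -0.0]
force: [-1.3, 0.7, 3.3]
finger_gap: 0.078
gripper_force: 82.3
```

Emit:
move_arm(deltas=[[0,0,0.02,0,0],[0,0,0.02,0,0.3],[0,0,0.02,0,0.5],[0,0,0.02,0,0.5],[0,0,-0.3,0,0.5],[0,0,-0.7,0,0.5],[0,0,-1,0,0.5],[0,0,-1,0,0.5]])

```text
time: 13.92
tool_pos: [0.6467, -0.1266, 0.1468]
tcp_rot: [2.211, 2.227, 0.004]
force: [-0.2, 0.3, -0.4]
finger_gap: 0.501
gripper_force: 0.0
```

Emit:
move_arm(deltas=[[-0.2,-0.2,-0.5,0,0.5],[-0.5,-0.4,-1,0,0.5],[-0.8,-0.6,-1,0,0.5],[-0.8,-0.6,-1,0,0.5],[-0.8,-0.6,-1,0,0.5]])

```text
time: 14.55
tool_pos: [0.5973, -0.1897, 0.2237]
tcp_rot: [-2.211, -2.229, 0.0]
force: [0.7, -0.2, 0.3]
finger_gap: 0.497
gripper_force: 0.0
```

Run:
```python
from h import *
im,W,st=snap("wrist","w4"); print(st["tool_pos"],st["time"])
m=mask(im,BLUE,*RED); m[:, 420:][mask(im,BLUE)[:,420:]==0]=0
ps=fit([(mask(im,GREEN,*RED),W)],LIP,[.5631,-.0376,.0073],1); print("st",ps)
n,l,s,_=cv2.connectedComponentsWithStats(mask(im,BLUE)); k=1+np.argmax(s[1:,4]); 
print("tub",fit([((l==k).astype(np.uint8)*255,W)],TUB[:1],[.5638,-.1276,.0073,.01]))
o=cv2.resize(im,None,fx=1.25,fy=1.25); cv2.imwrite("pics/w4b.png",o)
```

```text
[ 0.59731805 -0.18968846  0.22366609] 14.55
st (array([ 0.56322962, -0.03530156,  0.01918054]), np.float64(0.791634111481658))
tub (array([ 0.56444899, -0.12580474,  0.00769628,  0.00852449]), np.float64(0.019885470312423603))
```

View pics/w4b.png

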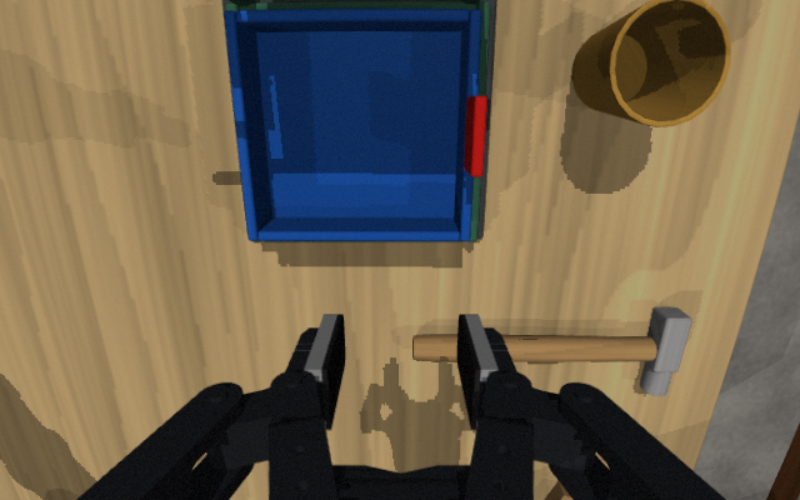

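Emit:
move_arm(deltas=[[0.5,-0.1,-0.2,0,0.6],[1,-0.2,-0.3,0,0.6],[1,-0.2,-0.3,0,0.6]])

```text
time: 14.98
tool_pos: [0.5815, -0.1043, 0.2492]
tcp_rot: [-2.202, -2.239, -0.004]
force: [0.5, -0.7, 0.1]
finger_gap: 0.602
gripper_force: 0.0
```

Emit:
move_arm(deltas=[[0.5,-0.1,0,0,0.6],[1,-0.2,0,0,0.6]])

```text
time: 15.22
tool_pos: [0.5646, -0.0303, 0.2482]
tcp_rot: [-2.214, -2.228, 0.001]
force: [0.1, 1.2, 0.0]
finger_gap: 0.607
gripper_force: 0.0
```

Emit:
move_arm(deltas=[[0.5,-0.1,0,0,0.6],[1,-0.2,0,0,0.6]])

```text
time: 15.48
tool_pos: [0.5478, 0.0502, 0.2482]
tcp_rot: [-2.213, -2.23, 0.001]
force: [0.0, 0.2, -0.4]
finger_gap: 0.598
gripper_force: 0.0
```

Emit:
move_arm(deltas=[[0.5,-0.1,0,0,0.6],[1,-0.2,0,0,0.6]])

```text
time: 15.72
tool_pos: [0.5312, 0.1301, 0.2482]
tcp_rot: [-2.213, -2.23, 0.001]
force: [0.5, -0.1, -0.2]
finger_gap: 0.602
gripper_force: 0.0
```

Emit:
move_arm(deltas=[[0.5,-0.1,0,0,0.6],[1,-0.2,0,0,0.6]])

```text
time: 15.98
tool_pos: [0.5146, 0.21, 0.2482]
tcp_rot: [-2.213, -2.23, 0.001]
force: [0.8, 0.9, -0.0]
finger_gap: 0.599
gripper_force: 0.0
```

Emit:
move_arm(deltas=[[0.5,-0.1,0,0,0.6],[1,-0.3,0.3,0,0.6],[1,-0.3,0.3,0,0.6],[1,-0.3,0.3,0,0.6],[1,-0.3,0.3,0,0.6]])

```text
time: 16.6
tool_pos: [0.4912, 0.287, 0.2249]
tcp_rot: [2.216, 2.226, -0.0]
force: [0.4, 1.1, -0.3]
finger_gap: 0.599
gripper_force: 0.0
```

Run:
```python
from h import *
im,W,st=snap("wrist","w5"); print(st["tool_pos"],yaw(st),st["time"])
print([(round(d["p"],2),np.round(np.array(d["extent"])*[640,400,640,400]).tolist()) for d in manip.boxes_of("wrist","blank1")])
for c in blobs(im,(0,60,5),(20,255,95),150):
    r=cv2.minAreaRect(c); print(np.round(r[0]),np.round(r[1]),round(r[2]))
```

```text
[0.49119928 0.28697727 0.2249489 ] 1.5755182292076702 16.6
[(0.84, [366.0, 132.0, 62.0, 30.0]), (0.67, [250.0, 14.0, 69.0, 36.0]), (0.59, [238.0, 134.0, 65.0, 45.0]), (0.57, [370.0, 0.0, 57.0, 69.0])]
[396.  41.] [82. 44.] 63
[286.  40.] [53. 65.] 90
[270. 159.] [65. 38.] 20
[519. 288.] [108.  30.] 49
[519.  90.] [ 26. 161.] 7
[394. 165.] [51. 13.] 3
[624.   6.] [12. 23.] 90
```

View pics/w5.png

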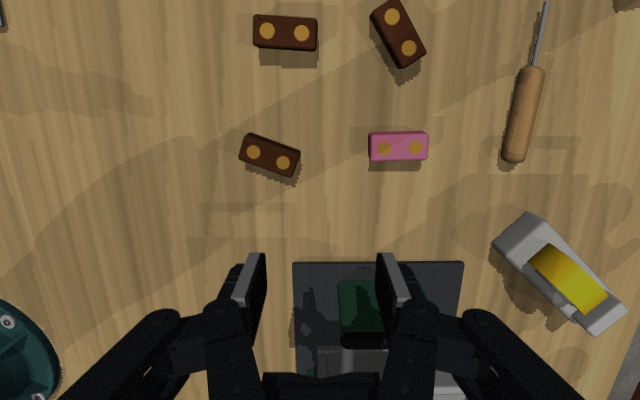

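```bash
cat >> h.py <<'E'
def studs(im,W,z=.0255):
    """pairs of brass studs -> (centre, axis yaw in (0,pi), value of wood around)"""
    c=[cv2.moments(k) for k in blobs(im,(12,120,90),(30,255,255),40) if cv2.contourArea(k)<500]
    px=np.array([(m["m10"]/m["m00"],m["m01"]/m["m00"]) for m in c]); P=onz(W,px,z); out=[]
    hsv=cv2.cvtColor(im,cv2.COLOR_BGR2HSV)
    for i in range(len(P)):
        for j in range(i):
            d=P[i]-P[j]; L=np.linalg.norm(d)
            if .022<L<.042:
                u=px[[i,j]].mean(0).astype(int); v=hsv[u[1],u[0]]
                out.append((np.round((P[i]+P[j])/2,4)[:2].tolist(),round(np.arctan2(d[1],d[0])%np.pi,3),round(L,4),u.tolist(),v.tolist()))
    return out
E
python3 - <<'E'
from h import *
im=cv2.imread("pics/w5.png"); st=manip.state(); W=cam("wrist",st)
for s in studs(im,W): print(s, go(st,s[0]+[.1],s[1]))
E
```

```text
([0.4571, 0.416], np.float64(3.074), np.float64(0.0317), [283, 31], [10, 173, 62]) [1.613, -0.418, 1.564, -0.238]
([0.5646, 0.4163], np.float64(2.15), np.float64(0.032), [400, 31], [9, 163, 64]) [1.61, 0.925, 1.565, -0.091]
([0.4375, 0.2976], np.float64(2.787), np.float64(0.032), [267, 156], [12, 177, 52]) [0.134, -0.67, 1.564, -0.193]
([0.5719, 0.308], np.float64(0.041), np.float64(0.0319), [399, 147], [169, 100, 155]) [0.256, 1.01, 1.565, 0.244]
```

Emit:
move_arm(deltas=[[0.07,-0.3,0.3,-0.028,0.6],[0.13,-0.6,0.6,-0.056,0.6],[0.13,-0.67,0.9,-0.084,0.6],[0.13,-0.67,1,-0.112,0.6],[0.13,-0.67,1,-0.14,0.6],[0.13,-0.67,1,-0.168,0.6],[0.13,-0.67,1,-0.193,0.6],[0.13,-0.67,1,-0.193,0.6],[0.13,-0.67,1,-0.193,0.6]], force=50)

```text
time: 17.82
tool_pos: [0.4369, 0.298, 0.1451]
tcp_rot: [0.553, 3.092, 0.0]
force: [0.3, -0.3, 0.4]
finger_gap: 0.603
gripper_force: 0.0
```

Run:
```python
from h import *
im,W,st=snap("wrist"); print(st["time"],st["tool_pos"])
for s in studs(im,W): print(s[0],s[1],s[4],go(st,s[0]+[.008],s[1]))
print(go(st,[.4375,.2976,.008],2.787))
```

```text
17.825 [0.4368785  0.29801951 0.14505664]
[0.4567, 0.4155] 3.079 [11, 174, 66] [0.278, 1.463, 1.713, -0.046]
[0.4503, 0.5112] 2.886 [168, 93, 161] [0.768, 2.557, 1.713, -0.016]
[0.4371, 0.2973] 2.789 [10, 150, 61] [-0.005, -0.008, 1.713, -0.0]
[0.5641, 0.4159] 2.151 [12, 206, 57] [-0.98, 1.933, 1.714, 0.101]
[0.5711, 0.3055] 3.112 [171, 117, 164] [-1.54, 0.669, 1.714, -0.052]
[-0.008, -0.002, 1.713, 0.0]
```

Emit:
move_arm(deltas=[[0,0,0.5,0,0.6],[0,0,1,0,0.6]])

```text
time: 18.12
tool_pos: [0.4374, 0.2988, 0.0647]
tcp_rot: [0.551, 3.091, 0.002]
force: [0.7, 0.3, -0.8]
finger_gap: 0.6
gripper_force: 0.0
```

Emit:
move_arm(deltas=[[0,0,0.4,0,0.6],[0,0,0.71,0,0.6],[0,0,0.71,0,0.6],[0,0,0.71,0,0.6],[0,0,0.71,0,0],[0,0,0.71,0,0],[0,0,0.71,0,0],[0,0,0.71,0,0],[0,0,0.71,0,0]])

```text
time: 19.25
tool_pos: [0.4371, 0.2989, 0.0094]
tcp_rot: [0.549, 3.092, 0.002]
force: [-1.6, -0.3, 6.3]
finger_gap: 0.312
gripper_force: 50.1
```

Emit:
move_arm(deltas=[[0,0,-0.3,0,0],[0,0,-0.7,0,0],[0,0,-1,0,0],[0,0,-1,0,0]])

```text
time: 19.75
tool_pos: [0.4376, 0.2991, 0.0899]
tcp_rot: [0.549, 3.09, 0.005]
force: [0.5, -0.5, -0.6]
finger_gap: 0.315
gripper_force: 49.4
```

Emit:
move_arm(deltas=[[0,0,-0.5,0.028,0],[0,0,-1,0.056,0],[0,0,-1,0.084,0],[0,0,-1,0.112,0],[0,0,-1,0.14,0],[0,0,-1,0.168,0],[0,0,-1,0.193,0],[0,0,-1,0.193,0],[0,0,-1,0.193,0]])

```text
time: 20.88
tool_pos: [0.4361, 0.2982, 0.1676]
tcp_rot: [2.211, 2.232, -0.002]
force: [0.3, 0.2, -1.0]
finger_gap: 0.313
gripper_force: 49.5
```

```bash
cat >> h.py <<'E'
STN=np.array([.5634,-.0365,.0074])
E
python3 - <<'E'
from h import *
st=manip.state(); print(st["tool_pos"],yaw(st),st["finger_gap"])
for q in [(-.028,.045),(.028,.045),(0,.12)]:
    p=place(np.array([[*q,.24]]),STN)[0]; print(p,go(st,p,STN[2]+np.pi/2))
E
```

```text
[0.43608812 0.29819931 0.16759251] 1.5804298180557652 0.31308518616177505
[0.53506777 0.00829157 0.24      ] [-3.636, 1.202, -0.903, 0.0]
[0.59106624 0.00870597 0.24      ] [-3.638, 1.902, -0.904, 0.0]
[0.56251201 0.08349671 0.24      ] [-2.7, 1.554, -0.904, 0.0]
```

Emit:
move_arm(deltas=[[0,0,-0.5,0,0],[-0.5,0.15,-0.9,0,0],[-1,0.3,-0.9,0,0],[-1,0.3,-0.9,0,0]])

```text
time: 21.38
tool_pos: [0.4621, 0.2142, 0.24]
tcp_rot: [2.218, 2.222, -0.003]
force: [0.1, -0.1, -0.1]
finger_gap: 0.311
gripper_force: 49.5
```

Emit:
move_arm(deltas=[[-0.5,0.2,0,0,0],[-1,0.4,0,0,0],[-1,0.4,0,0,0]])

```text
time: 21.75
tool_pos: [0.4945, 0.1356, 0.2394]
tcp_rot: [2.218, 2.224, -0.003]
force: [-0.1, -0.3, -0.2]
finger_gap: 0.314
gripper_force: 49.5
```

Emit:
move_arm(deltas=[[-0.5,0.2,0,0,0],[-1,0.4,0,0,0],[-1,0.4,0,0,0]])

```text
time: 22.12
tool_pos: [0.527, 0.0566, 0.2395]
tcp_rot: [2.218, 2.225, -0.001]
force: [0.2, 0.2, 0.3]
finger_gap: 0.313
gripper_force: 49.5
```

Emit:
move_arm(deltas=[[-0.3,0.1,0,0,0],[-0.64,0.1,0,0,0],[-0.64,0.1,0,0,0],[-0.64,0.1,0,0,0],[-0.64,0.1,0,0,0]])

```text
time: 22.75
tool_pos: [0.5344, 0.0101, 0.2401]
tcp_rot: [-2.209, -2.232, -0.001]
force: [0.4, -0.2, -0.0]
finger_gap: 0.318
gripper_force: 49.5
```

Run:
```python
from h import *
im,W,st=snap("wrist","w6"); print(st["tool_pos"],st["finger_gap"],st["force"],st["time"])
print(go(st,[.5351,.0083,.147],STN[2]+np.pi/2))
```

```text
[0.53436245 0.01008688 0.24011579] 0.3177372609529508 [ 0.41475429 -0.24331775 -0.04476394] 22.75
[-0.024, 0.009, 1.164, 0.0]
```

View pics/w6.png

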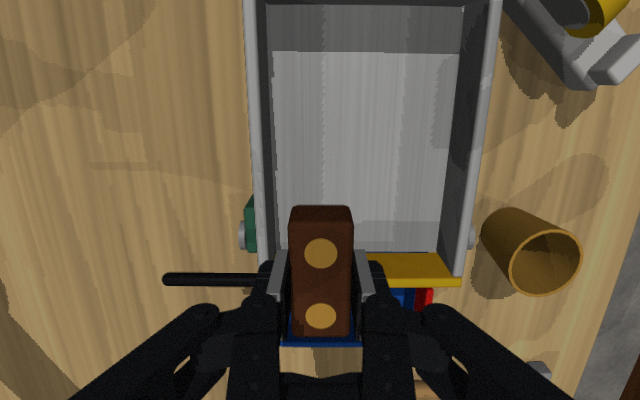

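Emit:
move_arm(deltas=[[-0.02,0.06,0.4,0,0],[-0.02,0.06,0.8,0,0],[-0.02,0.06,1,0,0],[-0.02,0.06,1,0,0]])

```text
time: 23.3
tool_pos: [0.5386, 0.0069, 0.1593]
tcp_rot: [-2.211, -2.229, 0.002]
force: [0.6, 0.1, 0.7]
finger_gap: 0.312
gripper_force: 49.5
```

Emit:
move_arm(deltas=[[0,0,0.1,0,0],[0,0,0.16,0,0],[0,0,0.16,0,0],[0,0,0.16,0,0.38],[0,0,0.16,0,0.43],[0,0,0.16,0,0.43],[0,0,-0.3,0,0.43],[0,0,-0.7,0,0.43],[0,0,-1,0,0.43]])

```text
time: 24.42
tool_pos: [0.5397, 0.0065, 0.2416]
tcp_rot: [2.213, 2.229, 0.002]
force: [0.3, -0.2, 0.0]
finger_gap: 0.432
gripper_force: 0.0
```

Emit:
move_arm(deltas=[[0.5,0,-0.15,0,0.6],[1,0,-0.15,0,0.6],[1,0,-0.15,0,0.6],[1,0,-0.15,0,0.6],[1,0,-0.15,0,0.6]])

```text
time: 25.05
tool_pos: [0.5386, 0.0847, 0.2518]
tcp_rot: [2.216, 2.227, -0.002]
force: [-0.2, -0.1, 0.0]
finger_gap: 0.602
gripper_force: 0.0
```

Run:
```python
from h import *
im,W,st=snap("wrist","w7"); print(st["tool_pos"],st["time"],yaw(st))
for s in studs(im,W,.161): print(s,place(np.array([[s[0][0]-STN[0],s[0][1]-STN[1],0]]),[0,0,-STN[2]])[0][:2])
for s in studs(im,W): print(s, go(st,s[0]+[.15],s[1]))
print(go(st,[.5646,.416-.06,.15],2.15),go(st,[.457,.3500,.15],3.08))
```

```text
[0.53863195 0.08472045 0.2517736 ] 25.05 1.575804894732444
([0.5394, 0.0074], np.float64(1.576), np.float64(0.032), [320, 292], [10, 169, 65]) [-0.02367449  0.0440764 ]
([0.5528, -0.1228], np.float64(2.427), np.float64(0.0332), [330, 315], [13, 199, 55]) [-2.594, 0.165, 1.275, -0.135]
[3.391, 0.342, 1.268, -0.091] [3.322, -1.003, 1.27, -0.239]
```

Emit:
move_arm(deltas=[[0.5,0.1,0,0,0.6],[1,0.1,0,0,0.6],[1,0.1,0,0,0.6]])

```text
time: 25.48
tool_pos: [0.546, 0.17, 0.2523]
tcp_rot: [-2.207, -2.234, -0.003]
force: [-0.4, -0.3, 0.8]
finger_gap: 0.596
gripper_force: 0.0
```

Emit:
move_arm(deltas=[[0.5,0.1,0,0,0.6],[1,0.1,0,0,0.6],[1,0.1,0,0,0.6]])

```text
time: 25.85
tool_pos: [0.5532, 0.2492, 0.2521]
tcp_rot: [-2.208, -2.233, -0.002]
force: [-0.3, -1.0, 0.3]
finger_gap: 0.6
gripper_force: 0.0
```

Emit:
move_arm(deltas=[[0.5,0.1,0.2,0,0.6],[1,0.1,0.5,0,0.6],[1,0.1,0.7,-0.03,0.6],[1,0.1,0.7,-0.06,0.6],[1,0.1,0.7,-0.091,0.6],[1,0.1,0.7,-0.091,0.6],[1,0.1,0.7,-0.091,0.6]])

```text
time: 26.72
tool_pos: [0.5616, 0.3248, 0.196]
tcp_rot: [1.501, 2.759, -0.001]
force: [-0.3, 0.3, -0.3]
finger_gap: 0.601
gripper_force: 0.0
```

Run:
```python
from h import *
im,W,st=snap("wrist","w8"); print(st["tool_pos"],st["time"],yaw(st))
for s in studs(im,W): print(s, go(st,s[0]+[.009],s[1]))
```

```text
[0.56161121 0.32483802 0.19596407] 26.725 2.145292653131458
([0.4572, 0.4157], np.float64(3.079), np.float64(0.0322), [273, 20], [11, 193, 58]) [1.665, -0.477, 2.336, -0.149]
([0.5647, 0.416], np.float64(2.152), np.float64(0.0317), [378, 92], [10, 170, 60]) [0.938, 0.653, 2.336, -0.001]
([0.572, 0.3079], np.float64(0.042), np.float64(0.032), [319, 193], [171, 119, 150]) [-0.246, -0.005, 2.337, 0.335]
```

Emit:
move_arm(deltas=[[0.47,0.33,0.2,0,0.6],[0.94,0.65,0.5,0,0.6],[0.94,0.65,0.8,0,0.6],[0.94,0.65,0.8,0,0.6]])

```text
time: 27.28
tool_pos: [0.562, 0.4168, 0.1299]
tcp_rot: [-1.495, -2.762, 0.008]
force: [0.6, -0.8, 0.4]
finger_gap: 0.598
gripper_force: 0.0
```

Emit:
move_arm(deltas=[[0,0,0.4,0,0.6],[0,0,0.8,0,0.6],[0,0,0.8,0,0.6],[0,0,0.8,0,0.6]])

```text
time: 27.78
tool_pos: [0.5645, 0.4182, 0.0699]
tcp_rot: [1.496, 2.761, 0.003]
force: [0.7, 0.1, 0.6]
finger_gap: 0.602
gripper_force: 0.0
```

Run:
```python
from h import *
st=manip.state(); print(st["tool_pos"],go(st,[.5647,.416,.0095],2.15))
```

```text
[0.56454127 0.41817278 0.06987679] [-0.024, -0.015, 0.755, -0.0]
```

Emit:
move_arm(deltas=[[-0.02,-0.01,0.4,0,0.6],[-0.02,-0.01,0.75,0,0.6],[-0.02,-0.01,0.75,0,0.6],[-0.02,-0.01,0.75,0,0.6],[-0.02,-0.01,0.75,0,0],[-0.02,-0.01,0.75,0,0],[-0.02,-0.01,0.75,0,0],[-0.02,-0.01,0.75,0,0],[-0.02,-0.01,0.75,0,0]])

```text
time: 28.9
tool_pos: [0.5647, 0.4173, 0.0101]
tcp_rot: [1.494, 2.762, 0.005]
force: [-1.0, -0.7, 6.7]
finger_gap: 0.311
gripper_force: 50.8
```

Emit:
move_arm(deltas=[[0,0,-0.3,0,0],[0,0,-0.7,0,0],[0,0,-1,0,0],[0,0,-1,0,0]])

```text
time: 29.4
tool_pos: [0.565, 0.4176, 0.0912]
tcp_rot: [1.494, 2.761, 0.008]
force: [-0.8, 0.2, -1.2]
finger_gap: 0.313
gripper_force: 50.0
```

Emit:
move_arm(deltas=[[0,0,-0.5,0.03,0],[0,0,-1,0.06,0],[0,0,-1,0.091,0],[0,0,-1,0.091,0]])

```text
time: 29.9
tool_pos: [0.563, 0.4157, 0.1676]
tcp_rot: [2.211, 2.231, -0.002]
force: [0.1, 0.0, -0.3]
finger_gap: 0.312
gripper_force: 50.0
```

Emit:
move_arm(deltas=[[0,0,-0.5,0,0],[-0.5,0,-0.9,0,0],[-1,0.1,-0.9,0,0],[-1,0.1,-0.9,0,0],[-1,0.1,-0.9,0,0]])

```text
time: 30.52
tool_pos: [0.5714, 0.336, 0.2387]
tcp_rot: [-2.211, -2.23, 0.003]
force: [-0.5, 0.1, -0.3]
finger_gap: 0.308
gripper_force: 50.0
```

Run:
```python
from h import *
st=manip.state(); print(st["tool_pos"],st["finger_gap"]); 
p=place(np.array([[.03,.045,.24]]),STN)[0]; print(p,go(st,p,STN[2]+np.pi/2))
```

```text
[0.57138449 0.33602572 0.23870756] 0.3083575706698487
[0.59306618 0.00872077 0.24      ] [-4.094, 0.235, -0.014, 0.0]
```

Emit:
move_arm(deltas=[[-0.5,0.03,0,0,0],[-1,0.06,0,0,0],[-1,0.06,0,0,0]])

```text
time: 30.9
tool_pos: [0.5776, 0.2528, 0.2387]
tcp_rot: [2.216, 2.226, -0.006]
force: [0.1, 0.4, -0.2]
finger_gap: 0.312
gripper_force: 50.0
```

Emit:
move_arm(deltas=[[-0.5,0.03,0,0,0],[-1,0.05,0,0,0],[-1,0.05,0,0,0]])

```text
time: 31.28
tool_pos: [0.5822, 0.1737, 0.2391]
tcp_rot: [2.216, 2.226, -0.004]
force: [0.0, 0.1, -0.9]
finger_gap: 0.314
gripper_force: 50.0
```

Emit:
move_arm(deltas=[[-0.5,0.03,0,0,0],[-1,0.05,0,0,0],[-1,0.05,0,0,0]])

```text
time: 31.65
tool_pos: [0.5869, 0.0945, 0.2394]
tcp_rot: [2.216, 2.227, -0.002]
force: [0.0, 0.2, -1.5]
finger_gap: 0.314
gripper_force: 50.0
```

Emit:
move_arm(deltas=[[-0.5,0.03,0,0,0],[-1,0.05,0,0,0],[-1,0.05,0,0,0],[-1,0.05,0,0,0],[-1,0.05,0,0,0]])

```text
time: 32.28
tool_pos: [0.5913, 0.0195, 0.2401]
tcp_rot: [-2.208, -2.234, -0.002]
force: [-0.9, 0.1, -1.3]
finger_gap: 0.308
gripper_force: 50.0
```

Run:
```python
from h import *
st=manip.state(); print(st["tool_pos"],st["finger_gap"],st["time"]); 
p=place(np.array([[.028,.045,.1475]]),STN)[0]; print(p,go(st,p,STN[2]+np.pi/2))
```

```text
[0.5913442  0.01946677 0.24011503] 0.30839387081930464 32.275
[0.59106624 0.00870597 0.1475    ] [-0.136, -0.005, 1.157, 0.001]
```

Emit:
move_arm(deltas=[[-0.12,0,0.4,0,0],[-0.12,0,0.8,0,0],[-0.12,0,1,0,0],[-0.12,0,1,0,0]])

```text
time: 32.78
tool_pos: [0.5907, 0.0079, 0.1592]
tcp_rot: [-2.21, -2.23, 0.002]
force: [-0.4, 0.4, -0.5]
finger_gap: 0.32
gripper_force: 50.0
```

Emit:
move_arm(deltas=[[0,0,0.1,0,0],[0,0,0.16,0,0],[0,0,0.16,0,0],[0,0,0.16,0,0.38],[0,0,0.16,0,0.43],[0,0,0.16,0,0.43],[0,0,-0.3,0,0.43],[0,0,-0.7,0,0.43],[0,0,-1,0,0.43]])

```text
time: 33.9
tool_pos: [0.5918, 0.0069, 0.2417]
tcp_rot: [2.213, 2.229, 0.002]
force: [0.6, 0.1, 0.3]
finger_gap: 0.433
gripper_force: 0.0
```

Emit:
move_arm(deltas=[[0.5,-0.2,-0.15,0,0.6],[1,-0.4,-0.15,0,0.6],[1,-0.4,-0.15,0,0.6]])

```text
time: 34.28
tool_pos: [0.5572, 0.0912, 0.2528]
tcp_rot: [-2.204, -2.237, -0.003]
force: [-1.3, -0.2, -0.0]
finger_gap: 0.602
gripper_force: 0.0
```

Emit:
move_arm(deltas=[[0.5,-0.2,0,0,0.6],[1,-0.3,0,0,0.6],[1,-0.3,0,0,0.6]])

```text
time: 34.65
tool_pos: [0.5335, 0.1699, 0.2524]
tcp_rot: [-2.206, -2.235, -0.003]
force: [0.7, 0.1, 1.0]
finger_gap: 0.6
gripper_force: 0.0
```

Emit:
move_arm(deltas=[[0.5,-0.2,0,0,0.6],[1,-0.3,0,0,0.6],[1,-0.3,0,0,0.6]])

```text
time: 35.02
tool_pos: [0.5092, 0.2488, 0.2523]
tcp_rot: [-2.208, -2.234, -0.002]
force: [0.1, -0.6, 0.7]
finger_gap: 0.605
gripper_force: 0.0
```

Emit:
move_arm(deltas=[[0.5,-0.2,0,-0.03,0.6],[1,-0.3,0,-0.06,0.6],[1,-0.3,0.2,-0.09,0.6],[1,-0.3,0.4,-0.12,0.6],[1,-0.3,0.4,-0.15,0.6],[1,-0.3,0.4,-0.18,0.6],[1,-0.3,0.4,-0.21,0.6],[1,-0.3,0.4,-0.238,0.6],[1,-0.3,0.4,-0.238,0.6],[1,-0.3,0.4,-0.238,0.6]])

```text
time: 36.28
tool_pos: [0.4859, 0.3245, 0.2198]
tcp_rot: [0.114, 3.139, -0.002]
force: [0.8, 0.6, 0.6]
finger_gap: 0.597
gripper_force: 0.0
```

Run:
```python
from h import *
im,W,st=snap("wrist","w9"); print(st["tool_pos"],st["time"],yaw(st))
for s in studs(im,W): print(s, go(st,s[0]+[.0095],s[1]))
im,W,_=snap("top","t9")
for s in studs(im,W,.161): print(s)
print([(round(d["p"],2),np.round(np.array(d["extent"])*[640,400,640,400]).tolist()) for d in manip.boxes_of("top","blank1")])
```

```text
[0.48590412 0.3245027  0.21977765] 36.275 3.0687772971182237
([0.4569, 0.4156], np.float64(3.084), np.float64(0.032), [409, 132], [11, 179, 64]) [0.445, 1.112, 2.627, -0.002]
([0.4505, 0.5112], np.float64(2.887), np.float64(0.0319), [504, 119], [168, 87, 162]) [0.611, 2.298, 2.626, 0.029]
([0.5717, 0.3077], np.float64(0.034), np.float64(0.0318), [309, 243], [170, 117, 164]) [-1.085, -0.129, 2.629, 0.483]
[(0.69, [332.0, 205.0, 22.0, 5.0]), (0.69, [245.0, 208.0, 14.0, 17.0]), (0.55, [330.0, 222.0, 19.0, 7.0])]
```

Emit:
move_arm(deltas=[[0.2,0.4,0.3,0,0.6],[0.44,0.8,0.6,0,0.6],[0.44,1,0.9,0,0.6],[0.44,1,0.9,0,0.6]])

```text
time: 36.92
tool_pos: [0.454, 0.4087, 0.1467]
tcp_rot: [-0.104, -3.138, 0.003]
force: [-0.0, 0.4, 0.8]
finger_gap: 0.596
gripper_force: 0.0
```

Emit:
move_arm(deltas=[[0,0.11,0.4,0,0.6],[0,0.11,0.8,0,0.6],[0,0.11,1,0,0.6],[0,0.11,1,0,0.6],[0,0.11,1,0,0.6]])

```text
time: 37.55
tool_pos: [0.4567, 0.4175, 0.0694]
tcp_rot: [0.108, 3.138, 0.002]
force: [-0.2, 0.6, -0.7]
finger_gap: 0.602
gripper_force: 0.0
```

Run:
```python
from h import *
st=manip.state(); print(st["tool_pos"],go(st,[.4569,.4156,.0095],3.084))
```

```text
[0.45670952 0.41746718 0.06940719] [-0.003, -0.024, 0.749, -0.002]
```

Emit:
move_arm(deltas=[[0,-0.02,0.4,0,0.6],[0,-0.02,0.75,0,0.6],[0,-0.02,0.75,0,0.6],[0,-0.02,0.75,0,0.6],[0,-0.02,0.75,0,0],[0,-0.02,0.75,0,0],[0,-0.02,0.75,0,0],[0,-0.02,0.75,0,0],[0,-0.02,0.75,0,0]])

```text
time: 38.67
tool_pos: [0.4566, 0.4164, 0.0097]
tcp_rot: [0.107, 3.138, 0.003]
force: [0.3, -1.0, 7.2]
finger_gap: 0.309
gripper_force: 50.3
```

Emit:
move_arm(deltas=[[0,0,-0.3,0,0],[0,0,-0.7,0,0],[0,0,-1,0,0],[0,0,-1,0,0]])

```text
time: 39.17
tool_pos: [0.4568, 0.4166, 0.0901]
tcp_rot: [0.107, 3.137, 0.005]
force: [0.7, -1.1, -1.9]
finger_gap: 0.311
gripper_force: 49.5
```

Emit:
move_arm(deltas=[[0,0,-0.5,0.03,0],[0,0,-1,0.06,0],[0,0,-1,0.09,0],[0,0,-1,0.12,0],[0,0,-1,0.15,0],[0,0,-1,0.18,0],[0,0,-1,0.21,0],[0,0,-1,0.239,0],[0,0,-1,0.239,0],[0,0,-1,0.239,0]])

```text
time: 40.42
tool_pos: [0.4555, 0.4151, 0.1674]
tcp_rot: [2.217, 2.226, -0.002]
force: [-0.7, -0.5, -1.3]
finger_gap: 0.314
gripper_force: 49.6
```

Run:
```python
from h import *
st=manip.state(); print(st["tool_pos"],st["finger_gap"]); 
p=place(np.array([[0,.125,.24]]),STN)[0]; print(p,go(st,p,STN[2]+np.pi/2))
```

```text
[0.45550338 0.41509369 0.16737976] 0.31449575785950656
[0.56247501 0.08849658 0.24      ] [-4.088, 1.321, -0.905, -0.001]
```

Emit:
move_arm(deltas=[[0,0,-0.5,0,0],[-0.5,0.15,-0.9,0,0],[-1,0.35,-0.9,0,0],[-1,0.35,-0.9,0,0]])

```text
time: 40.92
tool_pos: [0.4863, 0.3302, 0.2399]
tcp_rot: [2.224, 2.214, -0.003]
force: [-0.4, 0.5, -0.9]
finger_gap: 0.308
gripper_force: 49.6
```

Emit:
move_arm(deltas=[[-0.5,0.15,0,0,0],[-1,0.35,0,0,0],[-1,0.35,0,0,0]])

```text
time: 41.3
tool_pos: [0.5133, 0.2513, 0.2393]
tcp_rot: [2.225, 2.216, -0.004]
force: [-0.5, 0.3, -0.6]
finger_gap: 0.311
gripper_force: 49.6
```

Emit:
move_arm(deltas=[[-0.5,0.15,0,0,0],[-1,0.35,0,0,0],[-1,0.35,0,0,0]])

```text
time: 41.68
tool_pos: [0.5411, 0.1724, 0.2395]
tcp_rot: [2.225, 2.217, -0.002]
force: [-1.1, 0.1, -0.4]
finger_gap: 0.312
gripper_force: 49.6
```

Emit:
move_arm(deltas=[[-0.5,0.15,0,0,0],[-1,0.27,0,0,0],[-1,0.27,0,0,0],[-1,0.27,0,0,0],[-1,0.27,0,0,0]])

```text
time: 42.3
tool_pos: [0.5613, 0.0981, 0.2401]
tcp_rot: [-2.215, -2.226, -0.001]
force: [0.3, -0.7, -0.4]
finger_gap: 0.312
gripper_force: 49.6
```

Run:
```python
from h import *
st=manip.state(); print(st["tool_pos"],st["finger_gap"],st["time"]); 
p=place(np.array([[0,.125,.1475]]),STN)[0]; print(p,go(st,p,STN[2]+np.pi/2))
```

```text
[0.56129203 0.09814582 0.24012537] 0.31221404637799394 42.3
[0.56247501 0.08849658 0.1475    ] [-0.122, 0.014, 1.158, -0.0]
```

Emit:
move_arm(deltas=[[-0.12,0.01,0.4,0,0],[-0.12,0.01,0.8,0,0],[-0.12,0.01,1,0,0],[-0.12,0.01,1,0,0]])

```text
time: 42.8
tool_pos: [0.5618, 0.0869, 0.1592]
tcp_rot: [-2.217, -2.223, 0.002]
force: [-0.8, 0.0, -0.9]
finger_gap: 0.317
gripper_force: 49.6
```

Emit:
move_arm(deltas=[[0,0,0.1,0,0],[0,0,0.16,0,0],[0,0,0.16,0,0],[0,0,0.16,0,0.38],[0,0,0.16,0,0.43],[0,0,0.16,0,0.43],[0,0,-0.3,0,0.43],[0,0,-0.7,0,0.43],[0,0,-1,0,0.43]])

```text
time: 43.92
tool_pos: [0.5629, 0.086, 0.2417]
tcp_rot: [2.22, 2.222, 0.002]
force: [-0.5, -0.4, -0.2]
finger_gap: 0.43
gripper_force: 0.0
```

Emit:
move_arm(deltas=[[-0.4,-0.35,0,0,0.5],[-0.8,-0.7,0,0,0.5],[-0.8,-0.7,0,0,0.5]])

```text
time: 44.3
tool_pos: [0.5039, 0.0186, 0.2398]
tcp_rot: [-2.225, -2.217, 0.006]
force: [0.5, 1.3, 0.5]
finger_gap: 0.501
gripper_force: 0.0
```

Emit:
move_arm(deltas=[[-0.4,-0.35,0,-0.03,0.5],[-0.8,-0.7,0,-0.06,0.5],[-0.8,-0.7,0,-0.09,0.5],[-0.8,-0.7,0,-0.12,0.5],[-0.8,-0.7,0,-0.15,0.5],[-0.8,-0.7,0,-0.18,0.5],[-0.8,-0.7,0,-0.21,0.5],[-0.8,-0.7,0,-0.25,0.5],[-0.8,-0.7,0,-0.25,0.5],[-0.8,-0.7,0,-0.25,0.5]])

```text
time: 45.55
tool_pos: [0.4515, -0.0416, 0.2403]
tcp_rot: [-0.001, 3.141, 0.001]
force: [-0.3, -0.2, -1.1]
finger_gap: 0.501
gripper_force: 0.0
```

Run:
```python
from h import *
im,W,st=snap("wrist","w10"); print(st["tool_pos"],st["time"],yaw(st))
for s in studs(im,W,.161): print(s,place(np.array([[s[0][0]-STN[0],s[0][1]-STN[1],0]]),[0,0,-STN[2]])[0][:2])
p=place(np.array([[-.115,-.004,.158]]),STN)[0]; print(p,go(st,p,STN[2]+np.pi), proj(W,place(np.array([[-.073,-.004,.175],[-.14,-.004,.175]]),STN)))
```

```text
[ 0.45153198 -0.0416252   0.24031311] 45.55 -3.1409079777237774
([0.5701, 0.1955], np.float64(1.502), np.float64(0.0374), [595, 335], [0, 39, 13]) [0.0084166  0.23194407]
[ 0.44843275 -0.04135088  0.158     ] [0.04, 0.003, 1.029, -0.001] [[319.43273514 265.97736671]
 [318.67067225 172.99849654]]
```

View pics/w10.png

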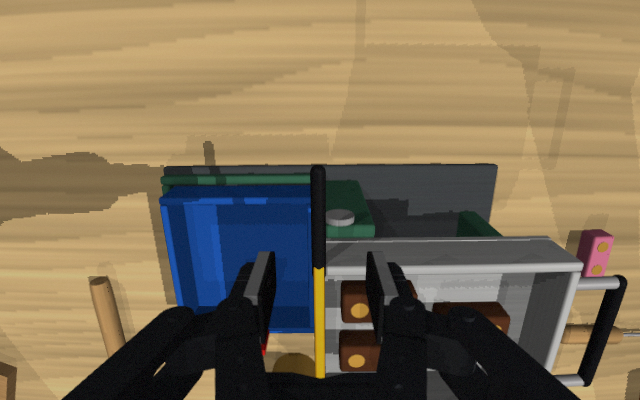

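Emit:
move_arm(deltas=[[0.03,0,0.4,0,0.5],[0.03,0,0.8,0,0.5],[0.03,0,1,0,0.5],[0.03,0,1,0,0.5],[0.03,0,1,0,0.5]], force=30)

```text
time: 46.22
tool_pos: [0.4492, -0.042, 0.1609]
tcp_rot: [-0.002, 3.14, -0.0]
force: [-0.1, 0.1, -0.8]
finger_gap: 0.499
gripper_force: 0.0
```

Emit:
move_arm(deltas=[[0,0,0.02,0,0.3],[0,0,0.02,0,0],[0,0,0.02,0,0],[0,0,0.02,0,0],[0,0,0.02,0,0],[0,0,0.02,0,0]])

```text
time: 46.98
tool_pos: [0.4487, -0.0426, 0.159]
tcp_rot: [-0.001, 3.141, -0.001]
force: [-0.5, -1.5, 6.8]
finger_gap: 0.099
gripper_force: 29.4
```

Emit:
move_arm(deltas=[[0,-0.055,0.015,0,0],[0,-0.11,0.03,0,0],[0,-0.16,0.055,0,0],[0,-0.21,0.08,0,0],[0,-0.255,0.12,0,0],[0,-0.295,0.165,0,0],[0,-0.33,0.21,0,0],[0,-0.355,0.26,0,0],[0,-0.375,0.32,0,0],[0,-0.385,0.38,0,0],[0,-0.39,0.44,0,0],[0,-0.39,0.49,0,0]])

```text
time: 48.48
tool_pos: [0.449, -0.0737, 0.1198]
tcp_rot: [-0.001, 3.14, -0.001]
force: [-1.0, -1.5, 8.0]
finger_gap: 0.102
gripper_force: 34.0
```

Emit:
move_arm(deltas=[[0,0,0.02,0,0],[0,0,0.04,0,0],[0,0,0.04,0,0]])

```text
time: 48.85
tool_pos: [0.449, -0.0739, 0.1165]
tcp_rot: [-0.001, 3.14, -0.001]
force: [0.1, -1.8, 4.9]
finger_gap: 0.101
gripper_force: 34.0
```

Emit:
move_arm(deltas=[[0,0,0.03,0,0],[0,0,0.06,0,0],[0,0,0.06,0,0]])

```text
time: 49.22
tool_pos: [0.4491, -0.0737, 0.1123]
tcp_rot: [-0.001, 3.14, -0.002]
force: [-1.9, -1.1, 11.9]
finger_gap: 0.102
gripper_force: 35.2
```

Emit:
move_arm(deltas=[[0,0,-0.03,0,0],[0,0,-0.03,0,0.3],[0,0,-0.03,0,0.4],[0,0,-0.03,0,0.4],[0,0,-0.4,0,0.4],[0,0,-0.8,0,0.4],[0,0,-1,0,0.4],[0,0,-1,0,0.4]])

```text
time: 50.22
tool_pos: [0.4489, -0.0736, 0.192]
tcp_rot: [-0.001, 3.139, -0.001]
force: [0.0, -0.7, 0.5]
finger_gap: 0.401
gripper_force: 0.0
```

Emit:
move_arm(deltas=[[0.2,0,-0.4,0,0.4],[0.3,0.2,-0.8,0,0.4],[0.3,0.4,-0.8,0,0.4],[0.3,0.4,-0.8,0,0.4],[0.3,0.4,-0.8,0,0.4]])

```text
time: 50.85
tool_pos: [0.4236, -0.042, 0.2542]
tcp_rot: [0.001, -3.139, -0.0]
force: [-0.2, -0.4, -0.6]
finger_gap: 0.398
gripper_force: 0.0
```

Run:
```python
from h import *
im,W,st=snap("wrist","w11"); print(st["tool_pos"],st["time"],yaw(st))
def gatepts(g):
    # outer end of rod and gate's top edge corners (tray axes) about hinge at angle g
    P=np.array([[-.14,-.004,.035],[-.073,-.004,.04],[.073,-.004,.04]]); c,s=np.cos(g),np.sin(g)
    return place(np.c_[P[:,0],c*P[:,1]-s*P[:,2],s*P[:,1]+c*P[:,2]+.135],STN)
o=im.copy()
for g,col in ((1.57,(0,0,255)),(1.4,(255,255,0))):
    u=proj(W,gatepts(g)); print(g,np.round(u).tolist())
    for a in u: cv2.circle(o,tuple(int(v) for v in a),2,col,-1)
cv2.imwrite("pics/w11b.png",cv2.resize(o[100:400,120:520],None,fx=2,fy=2))
```

```text
[ 0.42358375 -0.04203463  0.25423069] 50.85 -3.140813690729603
1.57 [[282.0, 188.0], [279.0, 261.0], [286.0, 384.0]]
1.4 [[281.0, 191.0], [278.0, 264.0], [286.0, 389.0]]
```

View pics/w11b.png

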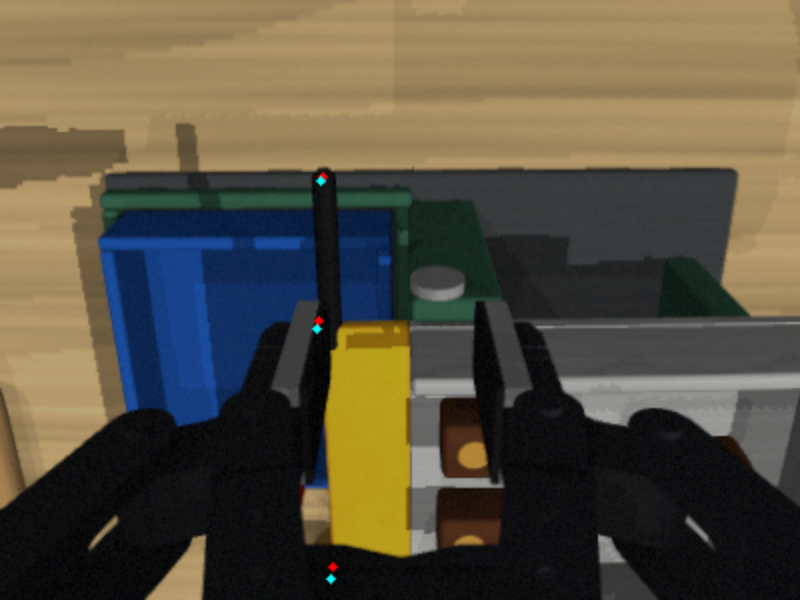

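Emit:
move_arm(deltas=[[-0.3,0.5,0,0,0.35],[-0.6,1,0,0,0.35],[-0.6,1,0,0,0.35]])

```text
time: 51.28
tool_pos: [0.4742, 0.0418, 0.2552]
tcp_rot: [-0.009, 3.14, 0.005]
force: [-0.6, -0.3, -0.1]
finger_gap: 0.351
gripper_force: 0.0
```

Emit:
move_arm(deltas=[[-0.3,0.5,0,0,0.35],[-0.6,1,0,0,0.35],[-0.6,1,0,0,0.35]])

```text
time: 51.65
tool_pos: [0.5213, 0.1211, 0.255]
tcp_rot: [-0.007, 3.141, 0.004]
force: [-0.7, -2.0, 0.9]
finger_gap: 0.35
gripper_force: 0.0
```

Emit:
move_arm(deltas=[[-0.3,0.5,0,0,0.35],[-0.53,0.92,0,0,0.35],[-0.53,0.92,0,0,0.35],[-0.53,0.92,0,0,0.35],[-0.53,0.92,0,0,0.35]])

```text
time: 52.28
tool_pos: [0.5618, 0.1897, 0.2547]
tcp_rot: [-0.002, -3.14, 0.003]
force: [0.3, -0.8, -0.0]
finger_gap: 0.352
gripper_force: 0.0
```

Run:
```python
from h import *
im,W,st=snap("wrist","w12"); print(st["tool_pos"],st["time"],yaw(st))
p=place(np.array([[0,.228,.155]]),STN)[0]; print(p,go(st,p,STN[2]+np.pi))
o=im.copy()
for a in proj(W,place(np.array([[-.05,.228,.167],[.05,.228,.167]]),STN)): cv2.circle(o,tuple(int(v) for v in a),2,(0,0,255),-1)
cv2.imwrite("pics/w12b.png",o)
```

```text
[0.56183552 0.18969207 0.25474007] 52.275 3.1401869854879956
[0.56171282 0.19149376 0.155     ] [-0.0, 0.025, 1.247, -0.001]
```

View pics/w12b.png

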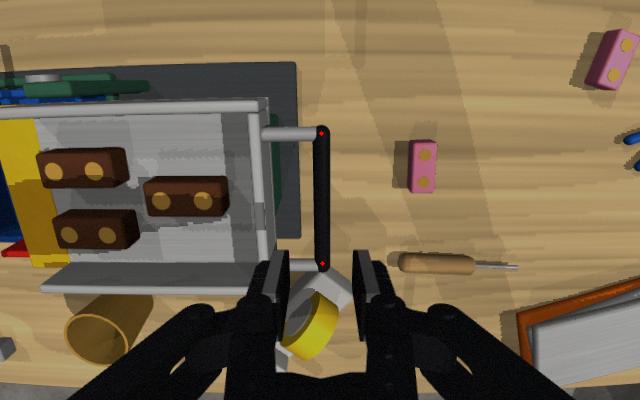

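Emit:
move_arm(deltas=[[0,0.02,0.4,0,0.35],[0,0.02,0.8,0,0.35],[0,0.02,1,0,0.35],[0,0.02,1,0,0.35]], force=60)

```text
time: 52.82
tool_pos: [0.5618, 0.193, 0.1744]
tcp_rot: [0.001, -3.139, 0.002]
force: [-1.0, 0.4, -0.3]
finger_gap: 0.345
gripper_force: 0.0
```

Emit:
move_arm(deltas=[[0,0,0.12,0,0.35],[0,0,0.23,0,0.35],[0,0,0.23,0,0.35],[0,0,0.23,0,0],[0,0,0.23,0,0],[0,0,0.23,0,0],[0,0,0.23,0,0]])

```text
time: 53.7
tool_pos: [0.5625, 0.1902, 0.1572]
tcp_rot: [-0.0, -3.141, 0.01]
force: [-0.8, -6.3, 3.1]
finger_gap: 0.112
gripper_force: 58.5
```

Emit:
move_arm(deltas=[[0,-0.025,-0.14,0,0],[0,-0.055,-0.28,0,0],[0,-0.095,-0.42,0,0],[0,-0.136,-0.56,0,0],[0,-0.19,-0.69,0,0],[0,-0.246,-0.82,0,0],[0,-0.31,-0.95,0,0],[0,-0.31,-0.95,0,0]])

```text
time: 54.7
tool_pos: [0.5626, 0.1666, 0.2331]
tcp_rot: [-0.002, -3.141, 0.005]
force: [1.8, -6.4, -3.8]
finger_gap: 0.112
gripper_force: 59.3
```

Emit:
move_arm(deltas=[[0,-0.07,-0.125,0,0],[0,-0.148,-0.25,0,0],[0,-0.23,-0.365,0,0],[0,-0.32,-0.48,0,0],[0,-0.32,-0.48,0,0],[0,-0.415,-0.585,0,0],[0,-0.514,-0.69,0,0],[0,-0.514,-0.69,0,0],[0,-0.514,-0.69,0,0],[0,-0.514,-0.69,0,0]])

```text
time: 55.95
tool_pos: [0.563, 0.1279, 0.2885]
tcp_rot: [-0.002, 3.141, -0.001]
force: [2.6, -4.1, -4.6]
finger_gap: 0.112
gripper_force: 59.3
```

Run:
```python
from h import *
im,W,st=snap("scene","s3"); print(st["tool_pos"],st["force"],st["finger_gap"],st["time"])
im2,_,_=snap("top","t3")
a=cv2.resize(im[120:280,230:400],(510,480),interpolation=cv2.INTER_CUBIC);b=cv2.resize(im2[150:300,290:390],(290,480),interpolation=cv2.INTER_CUBIC)
cv2.imwrite("pics/s3b.png",np.hstack([a,b]))
```

```text
[0.56297846 0.12793256 0.28849551] [ 2.64662553 -4.06158167 -4.57467514] 0.11181545146638287 55.95
```

View pics/s3b.png

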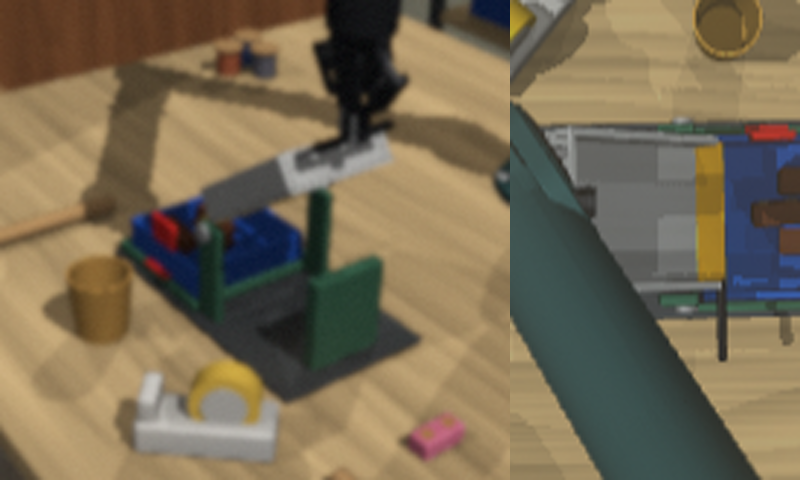

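Emit:
move_arm(deltas=[[0,0.05,0.05,0,0],[0,0.099,0.105,0,0],[0,0.194,0.21,0,0],[0,0.284,0.325,0,0],[0,0.366,0.44,0,0],[0,0.444,0.565,0,0],[0,0.514,0.69,0,0],[0,0.514,0.69,0,0]])

```text
time: 57.05
tool_pos: [0.5626, 0.1683, 0.2326]
tcp_rot: [0.003, -3.141, 0.004]
force: [3.4, -3.5, -6.6]
finger_gap: 0.108
gripper_force: 58.5
```

Emit:
move_arm(deltas=[[0,0.064,0.13,0,0],[0,0.12,0.26,0,0],[0,0.174,0.39,0,0],[0,0.215,0.53,0,0],[0,0.255,0.67,0,0],[0,0.285,0.81,0,0],[0,0.31,0.95,0,0],[0,0.31,0.95,0,0],[0,0.31,0.95,0,0]])

```text
time: 58.18
tool_pos: [0.5625, 0.1904, 0.162]
tcp_rot: [-0.002, -3.141, 0.017]
force: [-7.5, -12.5, 29.8]
finger_gap: 0.108
gripper_force: 63.2
```

Emit:
move_arm(deltas=[[0,0,0.03,0,0],[0,0,0.06,0,0],[0,0,0.06,0,0]])

```text
time: 58.55
tool_pos: [0.5625, 0.1904, 0.1617]
tcp_rot: [0.003, 3.14, -0.022]
force: [-14.0, -17.5, 58.3]
finger_gap: 0.109
gripper_force: 66.3
```

Emit:
move_arm(deltas=[[0,0,-0.09,0,0],[0,0,-0.09,0,0],[0,0,-0.09,0,0.35],[0,0,-0.09,0,0.35],[0,0,-0.09,0,0.35]])

```text
time: 59.18
tool_pos: [0.562, 0.1956, 0.1595]
tcp_rot: [0.004, -3.141, -0.003]
force: [-0.2, -0.2, -0.1]
finger_gap: 0.347
gripper_force: 0.0
```

Emit:
move_arm(deltas=[[0,0,-0.3,0,0.35],[0,0,-0.7,0,0.35],[0,0,-1,0,0.35],[0,0,-1,0,0.35],[0,0,-1,0,0.35]])

```text
time: 59.8
tool_pos: [0.5618, 0.1939, 0.2384]
tcp_rot: [0.002, -3.14, 0.0]
force: [0.6, -0.6, -0.1]
finger_gap: 0.343
gripper_force: 0.0
```

Run:
```python
from h import *
im,W,st=snap("wrist","w13"); print(st["tool_pos"],st["time"],yaw(st))
g=cv2.cvtColor(im,cv2.COLOR_BGR2GRAY)
# bar ends: compare with pre-tip picture from same camera via known bar geometry at several tilts
bar=(cv2.GaussianBlur(g,(3,3),0)<28).astype(np.uint8)*255
P=box(-.05,.05,-.006,.006,-.006,.006)
for t in (0,.02,.04,.06,.1):
    y=.228*np.cos(t)-.032*np.sin(t); z=.135+.228*np.sin(t)+.032*np.cos(t)
    u=proj(W,place(P+[0,y,z],STN)); h=cv2.convexHull(u.astype(np.float32)); r=np.zeros_like(bar); cv2.fillConvexPoly(r,np.round(h*16).astype(np.int32),255,shift=4)
    r[250:]=0; d=cv2.dilate(r,np.ones((15,15))); d[250:]=0; m=bar&d
    print(t,np.round(h.min(0)),np.round(h.max(0)),((r>0)&(m>0)).sum()/((r>0)|(m>0)).sum())
a=cv2.connectedComponentsWithStats(bar[:250,290:350])[2]; print(a)
```

```text
[0.56178984 0.19393425 0.2384067 ] 59.8 -3.140229895689494
0 [[304. 135.]] [[324. 280.]] 0.7891540130151844
0.02 [[303. 137.]] [[323. 283.]] 0.7690333618477331
0.04 [[301. 138.]] [[322. 287.]] 0.7287784679089027
0.06 [[299. 139.]] [[321. 291.]] 0.6014604150653343
0.1 [[295. 141.]] [[318. 299.]] 0.39203423304805796
[[    0     0    60   250 13118]
 [   16   129    18   121  1882]]
```

Emit:
move_arm(deltas=[[0.2,-0.5,-0.2,0,0.4],[0.4,-1,-0.2,0,0.4],[0.4,-1,-0.2,0,0.4]], force=40)

```text
time: 60.22
tool_pos: [0.5286, 0.1094, 0.2535]
tcp_rot: [-0.007, -3.137, 0.006]
force: [0.6, 0.7, 0.1]
finger_gap: 0.398
gripper_force: 0.0
```

Emit:
move_arm(deltas=[[0.2,-0.5,0,0,0.4],[0.4,-1,0,0,0.4],[0.4,-1,0,0,0.4]])

```text
time: 60.6
tool_pos: [0.497, 0.0308, 0.2539]
tcp_rot: [-0.006, -3.138, 0.003]
force: [-0.2, 0.3, -0.6]
finger_gap: 0.4
gripper_force: 0.0
```

Emit:
move_arm(deltas=[[0.2,-0.5,0,0,0.4],[0.4,-1,0,0,0.4],[0.4,-1,0,0,0.4]])

```text
time: 60.98
tool_pos: [0.4658, -0.0481, 0.2544]
tcp_rot: [-0.005, -3.139, 0.001]
force: [-0.8, 0.9, 0.5]
finger_gap: 0.398
gripper_force: 0.0
```

Emit:
move_arm(deltas=[[0.2,-0.33,0,0,0.4],[0.2,-0.33,0,0,0.4],[0.2,-0.33,0,0,0.4],[0.2,-0.33,0,0,0.4]])

```text
time: 61.48
tool_pos: [0.4517, -0.0709, 0.2554]
tcp_rot: [-0.006, 3.141, 0.002]
force: [-0.8, -0.1, 0.3]
finger_gap: 0.406
gripper_force: 0.0
```

Run:
```python
from h import *
im,W,st=snap("wrist","w14"); print(st["tool_pos"],st["time"],yaw(st))
p=place(np.array([[-.115,-.035,.12]]),STN)[0]; print(p,go(st,p,STN[2]+np.pi))
u=proj(W,place(np.array([[-.135,-.035,.136],[-.08,-.035,.136]]),STN)); print(u)
g=cv2.cvtColor(im,cv2.COLOR_BGR2GRAY)
for r in range(int(u[0,1]),int(u[1,1]),12):
    q=np.where(g[r,270:370]<40)[0]+270; print(r,q.min() if len(q) else None,q.max() if len(q) else None)
for z in (.044,):
    for s in studs(im,W,z): print(s)
```

```text
[ 0.4517308  -0.07094758  0.25544423] 61.475 -3.1380670533633794
[ 0.44866215 -0.07235003  0.12      ] [0.04, -0.019, 1.693, -0.001]
[[316.89105709 161.31336572]
 [317.33329273 225.39834829]]
161 311 322
173 311 322
185 270 369
197 298 369
209 270 358
221 311 359
([0.5612, 0.2887], np.float64(0.033), np.float64(0.0297), [611, 252], [171, 113, 188])
```

Emit:
move_arm(deltas=[[0.03,-0.02,0.4,0,0.4],[0.03,-0.02,0.8,0,0.4],[0.03,-0.02,1,0,0.4],[0.03,-0.02,1,0,0.4]])

```text
time: 62.02
tool_pos: [0.4481, -0.0737, 0.1746]
tcp_rot: [0.003, -3.14, -0.001]
force: [0.5, 0.9, 0.8]
finger_gap: 0.401
gripper_force: 0.0
```

Emit:
move_arm(deltas=[[0,0,0.3,0,0.4],[0,0,0.6,0,0.4],[0,0,0.68,0,0.4],[0,0,0.68,0,0.4],[0,0,0.68,0,0],[0,0,0.68,0,0],[0,0,0.68,0,0],[0,0,0.68,0,0]])

```text
time: 63.02
tool_pos: [0.4491, -0.0738, 0.1214]
tcp_rot: [-0.002, 3.14, 0.0]
force: [0.7, 1.8, 5.0]
finger_gap: 0.098
gripper_force: 39.2
```

Emit:
move_arm(deltas=[[0,0,-0.05,0,0],[0,0.005,-0.11,0,0],[0,0.015,-0.17,0,0],[0,0.035,-0.23,0,0],[0,0.06,-0.28,0,0],[0,0.095,-0.325,0,0],[0,0.135,-0.37,0,0],[0,0.18,-0.41,0,0],[0,0.23,-0.435,0,0],[0,0.28,-0.46,0,0],[0,0.335,-0.475,0,0],[0,0.39,-0.49,0,0]])

```text
time: 64.53
tool_pos: [0.4487, -0.0523, 0.1622]
tcp_rot: [-0.007, -3.14, 0.023]
force: [1.2, -21.1, 15.8]
finger_gap: 0.097
gripper_force: 39.8
```

Emit:
move_arm(deltas=[[0,0.02,0,0,0],[0,0.04,0,0,0],[0,0.04,0,0,0]])

```text
time: 64.9
tool_pos: [0.4486, -0.0482, 0.163]
tcp_rot: [-0.007, -3.14, 0.023]
force: [-1.5, -16.5, 23.3]
finger_gap: 0.09
gripper_force: 41.0
```

Emit:
move_arm(deltas=[[0,-0.04,-0.02,0,0],[0,-0.04,-0.02,0,0.4],[0,-0.04,-0.02,0,0.4],[0,-0.04,-0.02,0,0.4],[0,-0.04,-0.4,0,0.4],[0,-0.04,-0.8,0,0.4],[0,-0.04,-1,0,0.4],[0,-0.04,-1,0,0.4],[0,-0.04,-1,0,0.4]])

```text
time: 66.03
tool_pos: [0.4474, -0.0431, 0.2391]
tcp_rot: [0.002, -3.139, -0.0]
force: [0.1, -0.6, -0.8]
finger_gap: 0.403
gripper_force: 0.0
```

Run:
```python
from h import *
im,W,st=snap("wrist","w15"); print(st["tool_pos"],st["time"],yaw(st),st["force"])
g=cv2.cvtColor(im,cv2.COLOR_BGR2GRAY)
for gg in (0,.1,.2,.3,.5):
    c,s=np.cos(gg),np.sin(gg); P=np.array([[x,c*-.004-s*.035,.135+c*.035-s*.004+.004] for x in(-.135,-.085)])
    print(gg,np.round(proj(W,place(P,STN)),1).tolist())
for r in range(150,260,8):
    q=np.where(g[r,250:380]<35)[0]+250; print(r,q.min() if len(q) else None,q.max() if len(q) else None,len(q))
# dark wood pixels + yellow box
for nm,lo,hi in (("yellow",(22,150,90),(30,255,255)),("stud",(12,120,90),(21,255,255)),("wood",(4,120,20),(14,255,90))):
    print(nm,[(cv2.boundingRect(c),cv2.contourArea(c)) for c in blobs(im,lo,hi,40)][:8])
t,T,_=snap("top","t15"); 
for nm,lo,hi in (("yellow",(22,150,90),(30,255,255)),("wood",(0,90,20),(14,255,100))):
    print("top",nm,[(cv2.boundingRect(c),cv2.contourArea(c)) for c in blobs(t,lo,hi,15) if 270<cv2.boundingRect(c)[0]<410 and 180<cv2.boundingRect(c)[1]<270])
```

```text
[ 0.44736171 -0.0431331   0.23911176] 66.025 -3.1405911980729817 [ 0.07435688 -0.64687842 -0.77389876]
0 [[321.2, 187.2], [321.5, 256.5]]
0.1 [[315.8, 187.0], [316.5, 256.2]]
0.2 [[310.5, 186.6], [311.6, 255.5]]
0.3 [[305.5, 186.1], [306.9, 254.7]]
0.5 [[296.4, 184.6], [298.5, 252.4]]
150 None None 0
158 None None 0
166 None None 0
174 306 317 12
182 304 318 15
190 250 355 80
198 250 356 72
206 304 373 28
214 305 379 29
222 305 379 27
230 305 379 19
238 305 379 19
246 252 320 16
254 250 362 33
yellow [((309, 273, 12, 105), 697.5)]
stud [((91, 285, 35, 77), 1341.5), ((317, 261, 10, 117), 798.5), ((563, 332, 31, 16), 376.0), ((0, 372, 18, 28), 244.5), ((609, 331, 15, 17), 148.0), ((302, 273, 10, 104), 83.5), ((599, 247, 11, 9), 63.5), ((593, 269, 10, 10), 60.0)]
wood [((182, 229, 84, 75), 3435.5)]
top yellow [((357, 192, 3, 48), 50.0)]
top wood [((374, 203, 26, 15), 187.0), ((384, 222, 17, 7), 96.0)]
```

Emit:
move_arm(deltas=[[0,-0.3,0,0,0],[0,-0.55,0,0,0],[0,-0.55,0,0,0],[0,-0.55,0,0,0],[0,-0.55,0.4,0,0],[0,-0.55,0.8,0,0],[0,-0.55,1,0,0],[0,-0.55,1,0,0],[0,-0.55,1,0,0]])

```text
time: 67.25
tool_pos: [0.4492, -0.0866, 0.1608]
tcp_rot: [-0.003, 3.14, -0.0]
force: [-0.2, -0.0, 0.3]
finger_gap: -0.003
gripper_force: 0.0
```

Emit:
move_arm(deltas=[[0,0.08,0,0,0],[0,0.16,0,0,0],[0,0.22,0,0,0],[0,0.26,0,0,0],[0,0.26,0,0,0]])

```text
time: 67.88
tool_pos: [0.4484, -0.0664, 0.1602]
tcp_rot: [-0.001, 3.142, -0.001]
force: [0.3, -0.7, 1.1]
finger_gap: -0.001
gripper_force: 0.8
```

Emit:
move_arm(deltas=[[0,0.03,0,0,0],[0,0.06,0,0,0],[0,0.06,0,0,0]])

```text
time: 68.25
tool_pos: [0.4484, -0.0636, 0.1608]
tcp_rot: [-0.001, -3.141, 0.006]
force: [-1.8, -6.0, 9.6]
finger_gap: 0.001
gripper_force: 4.6
```

Emit:
move_arm(deltas=[[0,0.03,0,0,0],[0,0.05,0,0,0],[0,0.05,0,0,0]])

```text
time: 68.62
tool_pos: [0.4487, -0.0601, 0.1609]
tcp_rot: [0.002, 3.142, -0.006]
force: [-1.2, -7.2, 9.7]
finger_gap: 0.002
gripper_force: 5.1
```

Emit:
move_arm(deltas=[[0,0.03,0,0,0],[0,0.05,0,0,0],[0,0.05,0,0,0]])

```text
time: 69.0
tool_pos: [0.4486, -0.0596, 0.1609]
tcp_rot: [-0.005, -3.141, 0.014]
force: [-0.1, -14.5, 10.8]
finger_gap: 0.001
gripper_force: 8.6
```

Emit:
move_arm(deltas=[[0,0.03,0,0,0],[0,0.04,0,0,0],[0,0.04,0,0,0]])

```text
time: 69.38
tool_pos: [0.4486, -0.0592, 0.1609]
tcp_rot: [-0.008, -3.14, 0.019]
force: [-0.4, -19.4, 11.4]
finger_gap: 0.0
gripper_force: 11.3
```

Emit:
move_arm(deltas=[[0,-0.15,0,0,0],[0,-0.25,0,0,0],[0,-0.3,-0.4,0,0.3],[0,-0.3,-0.8,0,0.3],[0,-0.3,-1,0,0.3],[0,-0.3,-1,0,0.3]])

```text
time: 70.12
tool_pos: [0.4488, -0.0738, 0.2406]
tcp_rot: [-0.002, 3.14, -0.0]
force: [-0.2, -0.1, -0.5]
finger_gap: 0.301
gripper_force: 0.0
```

Emit:
move_arm(deltas=[[0.2,0.2,-0.2,0,0.3],[0.2,0.47,-0.2,0,0.3],[0.2,0.47,-0.2,0,0.3],[0.2,0.47,-0.2,0,0.3],[0.2,0.47,-0.2,0,0.3]])

```text
time: 70.75
tool_pos: [0.4321, -0.0374, 0.2555]
tcp_rot: [-0.0, -3.14, -0.0]
force: [-0.0, -0.0, 0.1]
finger_gap: 0.297
gripper_force: 0.0
```

Run:
```python
from h import *
im,W,st=snap("wrist","w16"); print(st["tool_pos"],st["time"],st["force"])
g=cv2.cvtColor(im,cv2.COLOR_BGR2GRAY)
for gg in (0,.05,.1,.2):
    c,s=np.cos(gg),np.sin(gg); P=np.array([[x,c*-.004-s*.035,.135+c*.035-s*.004+.004] for x in(-.135,-.085)])
    print(gg,np.round(proj(W,place(P,STN)),1).tolist())
for r in range(160,260,8):
    q=np.where(g[r,295:345]<35)[0]+295; print(r,q.min() if len(q) else None,q.max() if len(q) else None,len(q))
# same test on pre-job shut-gate picture w10 for reference
```

```text
[ 0.43208391 -0.03740971  0.25549526] 70.75 [-0.02418842 -0.04452267  0.141196  ]
0 [[312.9, 201.0], [313.8, 263.8]]
0.05 [[310.4, 200.9], [311.5, 263.7]]
0.1 [[307.9, 200.8], [309.2, 263.4]]
0.2 [[303.2, 200.4], [304.8, 262.9]]
160 None None 0
168 None None 0
176 None None 0
184 None None 0
192 306 319 14
200 295 343 36
208 295 344 37
216 306 337 19
224 303 323 17
232 307 320 14
240 307 320 14
248 307 320 14
256 307 320 14
```

Emit:
move_arm(deltas=[[0,-0.5,-0.3,0,0.3],[0,-1,-0.5,0,0.3],[0,-1,-0.5,0,0.3]])

```text
time: 71.18
tool_pos: [0.433, -0.1206, 0.2968]
tcp_rot: [0.01, 3.14, -0.002]
force: [-0.3, 0.6, -0.1]
finger_gap: 0.299
gripper_force: 0.0
```

Emit:
move_arm(deltas=[[0,-0.3,0,0,0.3],[0,-0.6,-0.5,0,0.3],[0,-0.6,-0.5,0,0.3],[0,-0.6,-0.5,0,0.3],[0,-0.6,-0.5,0,0.3]])

```text
time: 71.8
tool_pos: [0.4316, -0.1634, 0.335]
tcp_rot: [0.004, -3.139, -0.002]
force: [1.0, 0.6, -0.7]
finger_gap: 0.301
gripper_force: 0.0
```

Run:
```python
from h import *
im,W,st=snap("wrist","w17"); print(st["tool_pos"],st["time"])
print([(cv2.boundingRect(c),cv2.contourArea(c)) for c in blobs(im,(0,90,15),(14,255,100),80)])
print([(round(d["p"],2),np.round(np.array(d["extent"])*[640,400,640,400]).tolist()) for d in manip.boxes_of("wrist","blank1")])
print("tub rim px",np.round(proj(W,place(np.array([[x,y,.06] for x in(-.085,.085) for y in(-.08,.08)]),[.5638,-.1268,.0074]))).tolist())
for s in studs(im,W,.045): print(s)
n,l,s,_=cv2.connectedComponentsWithStats(mask(im,BLUE)); k=1+np.argmax(s[1:,4]); c=cv2.findContours((l==k).astype(np.uint8),cv2.RETR_EXTERNAL,cv2.CHAIN_APPROX_NONE)[0][0]; print(cv2.boundingRect(c))
t,T,_=snap("top","t17"); t0=cv2.imread("pics/top0.png")
d=cv2.absdiff(t,t0).max(2)
for nm,b in dict(disp=(272,132,40,49),pot=(352,147,29,20),mal=(422,130,32,76),awl=(205,170,55,18),tray=(276,191,76,72)).items(): x,y,w,h=b; print(nm,d[y:y+h,x:x+w].mean(),(d[y:y+h,x:x+w]>50).sum())
sc,_,_=snap("scene","s17"); s0=cv2.imread("pics/scene0.png"); d=cv2.absdiff(sc,s0).max(2)
for nm,b in dict(disp=(275,240,46,34),pot=(251,208,24,26),mal=(207,186,55,25),awl=(338,277,35,34),tray=(305,175,68,45)).items(): x,y,w,h=b; print(nm,d[y:y+h,x:x+w].mean(),(d[y:y+h,x:x+w]>50).sum())
```

```text
[ 0.43160918 -0.16341971  0.33498466] 71.8
[((295, 212, 64, 61), 2338.0), ((328, 297, 23, 15), 242.0)]
[(0.96, [605.0, 217.0, 28.0, 41.0]), (0.72, [294.0, 211.0, 45.0, 24.0]), (0.72, [294.0, 246.0, 44.0, 26.0]), (0.68, [316.0, 233.0, 47.0, 20.0])]
tub rim px [[285.0, 188.0], [409.0, 188.0], [290.0, 300.0], [399.0, 299.0]]
(286, 180, 123, 120)
disp 3.468877551020408 0
pot 4.7620689655172415 0
mal 6.932565789473684 0
awl 6.42020202020202 0
tray 6.288011695906433 0
disp 3.8459079283887467 0
pot 4.003205128205129 0
mal 5.331636363636363 0
awl 7.432773109243698 0
tray 4.156209150326798 0
```

```bash
python3 -c "
from rig import manip; print(manip.sign_off())"
```

```text
the job is handed in; nothing more can be done
None
```

I handed the job in at about 72 s of the 210 s allowed: the tub is seated in the pocket with its red tab on the mark side and all three dark blanks in it, the tray is back down level with the gate up, and the dispenser, pot, awl and mallet look unmoved in the camera pictures.

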